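# Close up the orchid propagator under the cart's upper tier

## Task

The orchid pot is already standing in the grey propagator tray under the wire tier: close the propagator up. Bring the clear humidity dome in under the tier and over the pot, set it down gently, without dropping it, so that its rim lies flat on the tray's rim all round, inside the four locating tabs (the front and back ones are adjustable and may sit a little off centre, so feel for the seat), and then fold both steel clamps inward until they lie fully down on the dome's rim. Do not knock the pot over or push it about, and leave the other things on the cart where they stand.

Things in the scene. Friction and masses are not known exactly. Their poses are not given: they have to be found in the camera images.
- tray: Grey plastic propagator tray, fixed, 154 (x) x 224 (y) mm, open on top; origin at the centre of its underside, z up, -x edge is the front (towards the robot). Floor 8 mm thick; flat rim 10 mm wide (18 at front and back), its top at z 26. The dome rim drops between four upright locating tabs, 5 mm thick, up to z 34, one on each edge: see tray_tabs.
- tray_tabs (a point): Centre of the tray at rim-top height (26 mm up); axes the tray's. Tabs rise 8 mm above it. Side tabs: inner faces at y +-112.5 mm (x -15 to +35). Front and back tabs (70 mm long): inner faces 155 mm apart, on one stiff slide that may be set up to 8 mm forward or back of centre; the setting is not reported, feel for it. Play for the dome rim: 2.5 mm a side.
- dome: Clear plastic humidity dome, loose, about 0.2 kg; origin at the centre of its underside, z up. Flat rim 150 (x) x 220 (y) mm, 5 mm thick; above it a hollow tapered hood about 125 x 105 mm, flat top at z 72, open below (inside height 68, inside at least 108 x 90). Alike after half a turn, may be seated either way round. Seated: origin 26 mm above the tray's, axes parallel.
- dome_grip (a point): Point in the dome's white upright grip fin, 98 mm above the dome's underside; axes those of the dome. The fin is 64 mm long along x, 14 mm thick in y, from z 72 (hood top) to 108 mm.
- orchid_pot: Small white ceramic orchid pot with a cutting, loose in the tray, upright; origin at the centre of its underside (on the tray floor, 8 mm above the tray's origin). 58 mm across the rim, 42 mm high, the leaves reach 52 mm.
- tier: Upper tier of the cart, fixed: wire shelf on four 18 mm posts; origin on the cart top. Front bar (10 mm thick) along y at x -20 mm, centred 305 mm above the cart top; shelf back to x +200; posts at x -20 and +200, y +-300. The tray stands under its front edge: a tool held upright over the dome's seat strikes the bar, one leaning back towards the robot by 30 to 45 degrees fits.
- clamp_left (a joint): Angle of the clamp on the tray's +y side: 0 folded in, flat over the dome's rim; 1.57 upright; more leans outward. Stiff: stays where left, needs about 4 N at its tip. Steel strip 30 mm wide (along tray x), 6 thick, 43 long from its hinge axis. Folded down its faces are 32 and 38 mm above the tray's underside, 1 mm over a seated dome rim.
- clamp_left_tip (a point): Middle of the free end of the left clamp, 43 mm from its hinge axis.
- clamp_left_hinge (a point): Middle of the left clamp's hinge axis, which runs along the tray's x: at (-55, +122, 35) mm in the tray's frame; axes those of the tray.
- clamp_right (a joint): The same for the clamp on the tray's -y side: 0 folded in, 1.57 upright, more leans outward.
- clamp_right_tip (a point): Middle of the free end of the right clamp, 43 mm from its hinge axis.
- clamp_right_hinge (a point): Middle of the right clamp's hinge axis: at (-55, -122, 35) mm in the tray's frame; axes those of the tray.
- fork: Bystander: stainless fork, 130 mm long, lying flat.
- scoop: Bystander: pale beech measuring scoop, 125 mm long, 24 mm high.
- mister: Bystander: red trigger mister, 72 mm across, 167 mm high, standing.
- spare_pot: Bystander: empty white ceramic pot, 76 mm across, 65 mm high, under the tier to the right of the tray.
- jar: Bystander: glass jar with a steel cap, 56 mm across, 75 mm high, under the tier to the left of the tray.
- brush: Bystander: small brush lying on the cart, to the left.
Mind the look-alikes: they are no part of the job. What is shaped like the orchid_pot but turquoise is not meant.

How it is judged:
On the way, in this order (a step that is already met when the one before it is completed fails the run):
1. the dome sits flat on the tray's rim, inside the tabs (z of dome in the frame of tray between 0.022 and 0.0295 m and x of dome in the frame of tray between -0.0125 and 0.0125 m and y of dome in the frame of tray between -0.006 and 0.006 m and angle between dome's own z axis and vertical below 0.04 rad and angle between the x axis of dome and the x axis of tray, either way round below 0.09 rad), for 0.2 s.
2. both clamps are folded fully down on the seated dome (all of step 1 and value of joint each of clamp_left, clamp_right below 0.09 rad), for 0.2 s.
At the end, for the whole second after the job is handed in: Dome at rest flat on the tray's rim (within 4 mm of seated height, 12.5 mm of centre front to back, 6 mm sideways, level to 0.04 rad, square to 0.09 rad, either way round); both clamps within 0.09 rad of fully down; orchid pot upright, within 30 mm of where it began (all of step 2 and linear speed of dome below 0.02 m/s and angle between orchid_pot's own z axis and vertical below 0.2 rad and distance of orchid_pot from where it was at the start of the episode below 0.03 m); the robot touches nothing.
It fails at once if the orchid pot is tipped or pushed more than 30 mm (angle between orchid_pot's own z axis and vertical above 0.35 rad or distance of orchid_pot from where it was at the start of the episode above 0.03 m).
It fails at once if the dome is dropped or flung: out of the fingers and moving faster than 0.45 m/s (a fall of about 10 mm) (contact force between the fingers and dome below 0.05 N and linear speed of dome above 0.45 m/s).
It fails at once if a bystander is moved more than 40 mm (distance of any of fork, scoop, mister, spare_pot, jar, brush from where it was at the start of the episode above 0.04 m).
It also fails if it takes over 67 s, if anything falls off the work surface, if the arm or the gripper's body presses on something with over 40 N, if the wrist force passes 120 N, or if a joint passes its speed limit or range.

## Robot

A 7-joint arm with a two-finger parallel gripper is mounted at the origin on the work surface. World frame = base frame: x ahead of the robot, y to its left, z up, the work surface at z = 0. Lengths are in m, angles in rad, forces in N, time in s.
With the tool pointing down it reaches from about 0.35 to 0.775 m from the base axis. Payload 3.1 kg.
Tool frame: the origin (TCP) lies at the very end of the fingers, on their centre line; the grasp point (between the pads) lies 19 mm behind it; z points along the fingers, y is the line along which they close (so a half turn about z gives the same grasp; the last joint's range is limited). The gripper opens to 85 mm and grips with 20 to 120 N. Pads are 22 mm wide; open, the fingers measure 114 mm over their backs; the gripper's body (76 mm by 85 mm) begins 54 mm behind the grasp point. The pads swing forward as they close: fully open they stand 13 mm farther back than shut.
Start: joints at [1.213, 0.311, 0.014, 1.512, -0.004, 1.319, -0.027], TCP at [0.171, -0.523, 0.231] pointing down, gripper open.
Joint ranges: [-2.7, 2.7], [-0.3, 1.91], [-1.27, 1.3], [0.12, 2.57], [-1.44, 4.58], [0.2, 2.03], [-3.05, 3.05]. Speed limits (rad/s): [2.79, 2.79, 3.14, 3.14, 3.14, 3.14, 3.14].

## Interface

Orientations are given as a rotation vector (axis times angle).
In Python, from plant import sensors, viewer, finish_job gives the robot as it stands.
- The arm moves only by the tool carry_out, never from a script. Its argument "steps" is a list of rows, each an object with "dp": the shift along the tool's x, y, z in m, a list of three; "delta_rot": the turn, a rotation vector about the tool's x, y, z in rad, a list of three; "gripper": the opening, from -1 (shut) to 1 (fully open). A call has 1 to 20 rows; each row is the pose to reach, as a shift and turn from the pose commanded when the call began, along the tool's axes at that moment; what a row does not reach only later rows make up. A row lasts 1/12 s, in which the tool goes at most 41.7 mm and 7.16 degrees, less where a joint would pass 70% of its speed; a pose out of reach is approached as far as the arm can. A call with a gripper value outside its range is refused whole. The fingers move at their own pace and stop on an object; the grip force is fixed at half the most. Time passes only in rows, so rows that repeat a pose let the fingers close. It gives the time, the measured TCP pose, the force, the opening and the grip force at its end, in the units of the state.
- sensors.read_state(): the state, without advancing time (a new reading comes with each control period).
- viewer.grab_frame(name): name is "scene" or "top"; returns (picture, depth): 400x640x3 uint8, blue, green, red; 400x640 float32, m along the optical axis (not along the pixel's ray), 0 where there is no reading.
- viewer.camera_info(name): a dict with "camera_matrix" (3x3 intrinsics, pixels), "rvec" (rotation vector, rad) and "tvec" (3), from world to camera coordinates, as OpenCV has them. Camera axes: x right, y down, z forward; pixel columns grow to the right and rows downward; lengths in m; the calibration is good to about 2 mm. A picture is of the moment at which its call begins. camera_info takes no time and is no camera call.
- finish_job(): hands the job in; it is judged then, once.
The state is a dict: "clock": time; "joint_positions": joint angles; "qd": joint speeds; "joint_efforts": joint torques, N m; "position": TCP position; "tcp_rot": TCP orientation; "force": force on the tool from outside, world axes, zero at the start; "ft_torque": the same for the moment, N m; "width": opening from 0.0 (shut) to 1.0 (fully open); "finger_force": force on a finger pad.
Only numpy, scipy, OpenCV 4.12 (cv2) and the standard library are available. Lean on these libraries where they do the work, as an engineer would, in place of code of your own. Each camera call takes 0.05 s, during which the arm holds its last target. There are 200 camera calls.

## Working session

There is one attempt and no reset: what is moved stays moved. The work goes in short steps, Python scripts to look and compute and a tool call to move; the robot and the scene stay as the last step left them, time stands still between calls to the robot, and variables do not carry over. Pictures are saved under pics/ and viewed, at most 10 in all, crops included, and the job is handed in when it is done.

Besides the shell and the picture viewer there is one more tool, called after "Request:" by a JSON object that holds its "api" and its "payload", one argument or row to a line. carry_out: Moves the arm, as the interface text tells. Its arguments: {"type":"object","properties":{"steps":{"type":"array"}},"required":["steps"]}

```bash
mkdir -p pics; ls; cat > h.py <<'E'
import numpy as np, cv2
from scipy.spatial.transform import Rotation as R
from plant import sensors, viewer, finish_job
def cam(n):
    c=viewer.camera_info(n); return np.array(c["camera_matrix"]),cv2.Rodrigues(np.array(c["rvec"],float))[0],np.array(c["tvec"],float).ravel()
def plane(n,u,v,z):
    K,Rm,t=cam(n); d=Rm.T@np.linalg.solve(K,[u,v,1]); o=-Rm.T@t; return o+d*(z-o[2])/d[2]
def cloud(n,dep):
    K,Rm,t=cam(n); v,u=np.mgrid[:400,:640]; r=np.stack([u,v,np.ones_like(u)],-1)@np.linalg.inv(K).T
    return (r*dep[...,None]-t)@Rm
def proj(n,p):
    K,Rm,t=cam(n); q=K@(Rm@np.array(p)+t); return q[:2]/q[2]
E
python3 - <<'E'
from h import *
s=sensors.read_state(); print(s)
for n in("scene","top"):
    p,d=viewer.grab_frame(n); cv2.imwrite(f"pics/{n}0.png",p); np.savez(f"{n}0.npz",p=p,d=d)
    K,Rm,t=cam(n); print(n,K.tolist(),(-Rm.T@t),Rm[2])
E
```

```text
pics
{'clock': 0.0, 'joint_positions': array([ 1.21329011,  0.31170908,  0.0139584 ,  1.51305992, -0.00441187,
        1.3191893 , -0.02718165]), 'qd': array([ 5.61844714e-04,  1.97299610e-04,  2.03962416e-03,  1.28885702e-03,
       -4.70141767e-04, -8.48743336e-04,  7.53378537e-05]), 'joint_efforts': array([-1.19218930e-04, -3.79909837e+01,  1.46192112e-01, -2.30587846e+01,
        1.23108635e-02,  1.36496726e-02, -1.12705433e-05]), 'position': array([ 0.17062664, -0.52209812,  0.23022893]), 'tcp_rot': array([-3.10021346e+00, -4.93840225e-01,  6.90615438e-04]), 'force': array([ 0.27721188, -0.63149184, -0.59893537]), 'ft_torque': array([-0.05882398, -0.01473621,  0.04806792]), 'finger_force': 0.0, 'width': 0.9974823411332858}
scene [[392.94464223213333, 0.0, 320.25995841429386], [0.0, 392.94464223213333, 201.23187301146206], [0.0, 0.0, 1.0]] [1.49715761 0.26224972 0.72915816] [-0.82364207 -0.21617567 -0.52429173]
top [[498.9727857556365, 0.0, 311.4896629790885], [0.0, 498.9727857556365, 193.2498912408131], [0.0, 0.0, 1.0]] [ 0.23670969 -0.00772268  1.45234472] [ 0.20985557  0.01296403 -0.97764645]
```

View pics/scene0.png

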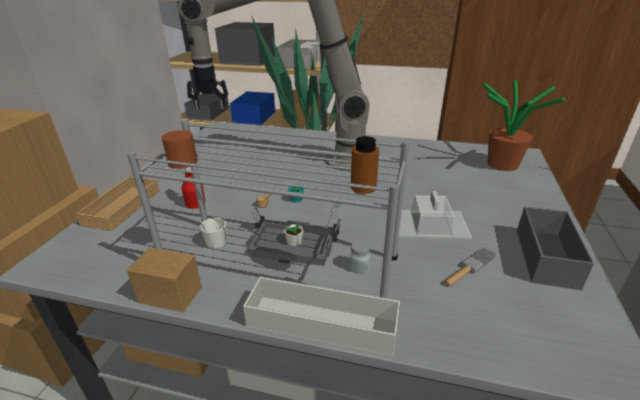

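View pics/top0.png

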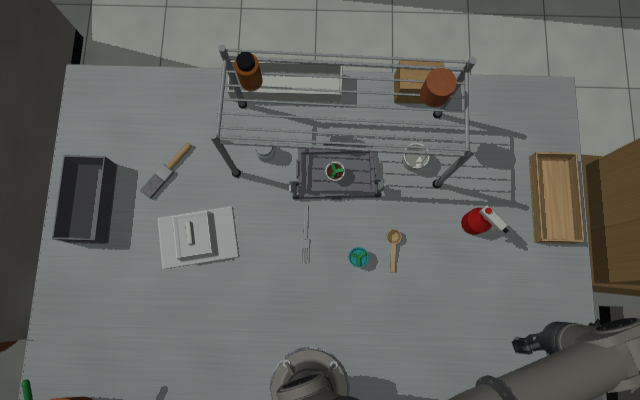

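The scene view shows the tier, with the tray at (293,240) and the pot in it at (293,234). The dome is at (435,215) with its fin at (433,197). In the top view the dome is at (198,238), its fin at (189,233), the tray at (340,173) and the pot at (335,171). There are three pot-like things: top (335,171) is white and inside the tray, so it is the orchid pot. (358,257) is turquoise, the look-alike. (416,155) is the white spare pot. The clamps are at about (295,188) and (380,187).

```bash
python3 - <<'E'
from h import *
f=np.load("top0.npz"); p,d=f["p"],f["d"]; C=cloud("top",d)
def rect(box,zr,name,extra=None):
    u0,v0,u1,v1=box; m=np.zeros(d.shape,bool); m[v0:v1,u0:u1]=1
    m&=(C[...,2]>zr[0])&(C[...,2]<zr[1])&(d>0)
    if extra is not None: m&=extra
    P=C[m]
    if len(P)<5: print(name,len(P));return
    r=cv2.minAreaRect((P[:,:2]*1000).astype(np.float32)); print(name,len(P),"rect",np.round(r[0],1),np.round(r[1],1),round(r[2],1),"med",P.mean(0).round(4),"zmax",P[:,2].max().round(4))
    return P
print("depth table",np.median(C[300:320,200:260,2]))
rect((150,195,245,275),(0.0025,0.02),"domerim")
rect((150,195,245,275),(0.06,0.085),"hoodtop")
rect((150,195,245,275),(0.092,0.13),"fin")
rect((280,140,392,208),(0.018,0.030),"trayrim")
rect((280,140,392,208),(0.033,0.12),"above rim")
rect((285,150,310,205),(0.036,0.12),"clampL")
rect((365,150,392,205),(0.036,0.12),"clampR")
rect((322,160,350,182),(0.04,0.08),"pot")
# tier
rect((210,120,480,158),(0.28,0.33),"bar")
# tray via color: dark
g=p.max(2); 
c=cv2.resize(p[135:280,140:400],None,fx=3,fy=3,interpolation=cv2.INTER_CUBIC); cv2.imwrite("pics/crop1.png",c)
for nm,b in(("scoop",(383,225,405,275)),("turq",(345,244,372,270)),("mister",(455,200,510,240)),("fork",(298,200,312,265))): rect(b,(0.004,0.2),nm)
E
```

```text
depth table 0.0004926894266643481
domerim 2671 rect [416.8 344.7] [232.6 285.2] 1.7 med [0.4118 0.3378 0.006 ] zmax 0.0196
hoodtop 1419 rect [407.7 341.1] [122.9 101.7] 11.4 med [0.4054 0.3385 0.0723] zmax 0.085
fin 146 rect [407.4 341. ] [64.2 15.4] 10.0 med [0.4071 0.3399 0.1064] zmax 0.1139
trayrim 913 rect [616.1 -60.1] [174.8 242.9] 5.3 med [ 0.5952 -0.0572  0.0252] zmax 0.03
above rim 623 rect [618.  -58.1] [167.4 272.6] 2.8 med [ 0.5862 -0.061   0.0485] zmax 0.0801
clampL 103 rect [584.3  64.1] [109.4  24.6] 2.2 med [0.5574 0.0644 0.0557] zmax 0.0799
clampR 120 rect [ 596.3 -183.3] [111.8  25.1] 2.4 med [ 0.5656 -0.1857  0.0552] zmax 0.0801
pot 282 rect [606.3 -54.7] [55.  56.5] 25.1 med [ 0.6062 -0.0546  0.0485] zmax 0.061
bar 2028 rect [622.8 -59.8] [ 96.9 611.6] 0.6 med [ 0.6157 -0.0841  0.3084] zmax 0.3294
scoop 392 rect [ 388.6 -230.8] [141.6  60.9] 0.1 med [ 0.3932 -0.2293  0.0131] zmax 0.0347
turq 382 rect [ 365.6 -128.8] [73.6 73. ] 87.7 med [ 0.3616 -0.1268  0.035 ] zmax 0.0548
mister 1044 rect [ 483.3 -489.8] [118.  161.9] 0.5 med [ 0.4632 -0.4589  0.0954] zmax 0.1752
fork 242 rect [432.4  28.6] [188.3  38.5] 1.8 med [0.4275 0.0268 0.0062] zmax 0.0127
```

View pics/crop1.png

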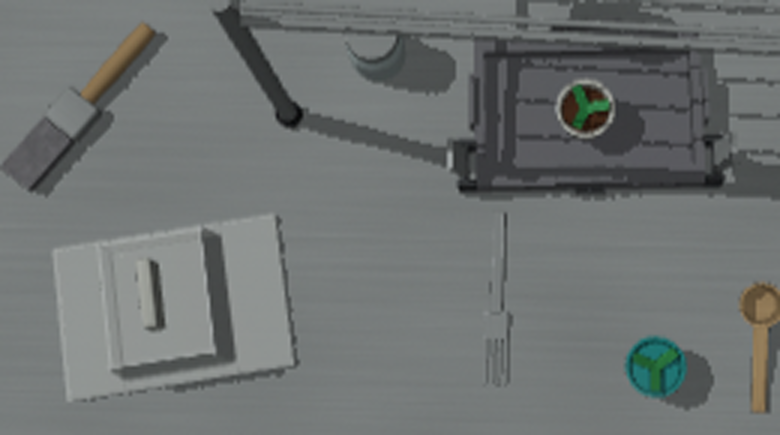

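The crop confirms the targets. The dome with its white fin is at crop (150,293), with its long rim in y and yawed about 10°. The white orchid pot is in the tray at crop (585,107). The turquoise pot at crop (656,366) is the look-alike and stays put. Next I fit the tray outline, tabs, bar and clamp lean.

```bash
python3 - <<'E'
from h import *
f=np.load("top0.npz"); p,d=f["p"],f["d"]; C=cloud("top",d)
print("post bases",plane("top",236.5,173,0),plane("top",437,184,0))
# bar pts: columns
m=(C[...,2]>.295)&(C[...,2]<.32)&(d>0)
for u in(250,290,400,430,455):
    vs=np.where(m[:,u])[0]; 
    if len(vs): v=vs.max(); print("bar front",u,v,C[v,u].round(4),[int(x) for x in vs[-8:]])
# dome rim corners by white mask
w=(p.min(2)>120).astype(np.uint8); w[:, :140]=0;w[:,250:]=0;w[:195]=0;w[280:]=0
w=cv2.morphologyEx(w,cv2.MORPH_CLOSE,np.ones((15,15)))
cs=max(cv2.findContours(w,0,1)[0],key=cv2.contourArea)[:,0]
Q=np.array([plane("top",u,v,.005)[:2] for u,v in cs]); print("dome rim",cv2.minAreaRect((Q*1000).astype(np.float32)))
s=np.array([0.616,-0.059]);a=np.radians(2.2);Rt=np.array([[np.cos(a),-np.sin(a)],[np.sin(a),np.cos(a)]])
T=np.dstack([(C[...,:2]-s)@Rt,C[...,2:]])*1000
ok=d>0
print("front tab?")
for u in range(322,358,4):
    print(u,[tuple(T[v,u].round(0).astype(int)) for v in range(189,203)])
print("back")
for u in range(326,356,8):
    print(u,[tuple(T[v,u].round(0).astype(int)) for v in range(144,158)])
print("row")
for v in (158,164,180,184):
    print(v,[tuple(T[v,u].round(0).astype(int)) for u in list(range(289,306))],'|',[tuple(T[v,u].round(0).astype(int)) for u in list(range(370,387))])
E
```

```text
post bases [0.60423403 0.23878947 0.        ] [ 0.58743045 -0.36197809  0.        ]
bar front 250 145 [0.5966 0.1585 0.3074] [114, 115, 128, 129, 142, 143, 144, 145]
bar front 290 398 [0.0286 0.0404 0.3021] [391, 392, 393, 394, 395, 396, 397, 398]
bar front 400 153 [ 0.5866 -0.2006  0.3078] [109, 122, 123, 136, 137, 151, 152, 153]
bar front 430 154 [ 0.5863 -0.272   0.3072] [123, 124, 138, 139, 151, 152, 153, 154]
bar front 455 156 [ 0.5822 -0.3306  0.3098] [125, 126, 139, 140, 153, 154, 155, 156]
dome rim ((412.7698974609375, 351.53668212890625), (247.9212188720703, 323.25494384765625), 3.2373664379119873)
front tab?
322 [(np.int64(-53), np.int64(42), np.int64(6)), (np.int64(-58), np.int64(42), np.int64(12)), (np.int64(-65), np.int64(42), np.int64(30)), (np.int64(-68), np.int64(42), np.int64(29)), (np.int64(-70), np.int64(42), np.int64(25)), (np.int64(-73), np.int64(42), np.int64(28)), (np.int64(-76), np.int64(42), np.int64(26)), (np.int64(-79), np.int64(42), np.int64(25)), (np.int64(-80), np.int64(42), np.int64(18)), (np.int64(-80), np.int64(42), np.int64(2)), (np.int64(-82), np.in
[... 13323 characters left out ...]
.int64(-44), np.int64(-105), np.int64(24)), (np.int64(-45), np.int64(-108), np.int64(28)), (np.int64(-44), np.int64(-111), np.int64(24)), (np.int64(-41), np.int64(-115), np.int64(13)), (np.int64(-39), np.int64(-120), np.int64(2)), (np.int64(-47), np.int64(-118), np.int64(38)), (np.int64(-47), np.int64(-121), np.int64(36)), (np.int64(-50), np.int64(-122), np.int64(49)), (np.int64(-52), np.int64(-124), np.int64(56)), (np.int64(-52), np.int64(-126), np.int64(60)), (np.int64(-54), np.int64(-129), np.int64(64)), (np.int64(-56), np.int64(-130), np.int64(74)), (np.int64(-57), np.int64(-132), np.int64(78)), (np.int64(-56), np.int64(-136), np.int64(76)), (np.int64(-38), np.int64(-150), np.int64(-4))]
```

```bash
cat >> h.py <<'E'
def Rg(th,psi):
    th,psi=np.radians([th,psi]); Y=np.array([-np.sin(psi),np.cos(psi),0]); X=np.array([np.cos(psi),np.sin(psi),0]); Z=np.array([0,0,1.])
    z=np.sin(th)*X-np.cos(th)*Z; y=-Y; return np.column_stack([np.cross(y,z),y,z])
def go(tcp,Rt,pos=None,rot=None):
    s=sensors.read_state(); p0=s["position"] if pos is None else pos; R0=R.from_rotvec(s["tcp_rot"] if rot is None else rot).as_matrix()
    print("dp",(R0.T@(np.array(tcp)-p0)).round(4).tolist(),"drot",R.from_matrix(R0.T@Rt).as_rotvec().round(4).tolist())
E
python3 - <<'E'
from h import *
c=[plane("top",140+(u+.5)/3-.5,135+(v+.5)/3-.5,.005)[:2] for u,v in((55,250),(278,213),(297,368),(70,400))]
c=np.array(c); print("rim",cv2.minAreaRect((c*1000).astype(np.float32)),c.mean(0))
for psi in(10.5,):
    Rt=Rg(42,psi); g=np.array([.4075,.341,.098]); t=g+.019*Rt[:,2]
    print("tcp grasp",t,R.from_matrix(Rt).as_rotvec()); 
    go([.40,0,.30],Rt); go(t-.08*Rt[:,2],Rt)
E
```

```text
rim ((407.5043640136719, 338.64886474609375), (153.7408905029297, 220.73194885253906), 10.481218338012695) [0.40753684 0.33829553]
tcp grasp [0.42000059 0.34331685 0.08388025] [-2.86118362 -0.26290584 -1.09830549]
dp [0.3802, -0.4252, -0.0688] drot [-0.0506, 0.7322, 0.1259]
dp [0.4528, -0.7521, 0.0885] drot [-0.0506, 0.7322, 0.1259]
```

Request:
{"api": "carry_out", "payload": {
  "steps": [
    {"dp": [0.04,-0.04,-0.01],"delta_rot": [0,0.1,0],"gripper": 1},
    {"dp": [0.38,-0.425,-0.069],"delta_rot": [-0.05,0.732,0.126],"gripper": 1},
    {"dp": [0.38,-0.425,-0.069],"delta_rot": [-0.05,0.732,0.126],"gripper": 1},
    {"dp": [0.38,-0.425,-0.069],"delta_rot": [-0.05,0.732,0.126],"gripper": 1},
    {"dp": [0.38,-0.425,-0.069],"delta_rot": [-0.05,0.732,0.126],"gripper": 1},
    {"dp": [0.38,-0.425,-0.069],"delta_rot": [-0.05,0.732,0.126],"gripper": 1},
    {"dp": [0.38,-0.425,-0.069],"delta_rot": [-0.05,0.732,0.126],"gripper": 1},
    {"dp": [0.38,-0.425,-0.069],"delta_rot": [-0.05,0.732,0.126],"gripper": 1},
    {"dp": [0.38,-0.425,-0.069],"delta_rot": [-0.05,0.732,0.126],"gripper": 1},
    {"dp": [0.38,-0.425,-0.069],"delta_rot": [-0.05,0.732,0.126],"gripper": 1},
    {"dp": [0.38,-0.425,-0.069],"delta_rot": [-0.05,0.732,0.126],"gripper": 1},
    {"dp": [0.38,-0.425,-0.069],"delta_rot": [-0.05,0.732,0.126],"gripper": 1},
    {"dp": [0.38,-0.425,-0.069],"delta_rot": [-0.05,0.732,0.126],"gripper": 1},
    {"dp": [0.38,-0.425,-0.069],"delta_rot": [-0.05,0.732,0.126],"gripper": 1},
    {"dp": [0.38,-0.425,-0.069],"delta_rot": [-0.05,0.732,0.126],"gripper": 1},
    {"dp": [0.38,-0.425,-0.069],"delta_rot": [-0.05,0.732,0.126],"gripper": 1},
    {"dp": [0.38,-0.425,-0.069],"delta_rot": [-0.05,0.732,0.126],"gripper": 1}
  ]
}}

```text
clock: 1.52
position: [0.4525, -0.0337, 0.2347]
tcp_rot: [-2.82, -0.256, -1.058]
force: [-0.0, -0.8, -0.5]
width: 0.999
finger_force: 0.0
```

```bash
cat > st.py <<'E'
from h import *
s=sensors.read_state()
for k in("clock","joint_positions","position","tcp_rot","force","ft_torque","width","finger_force"): print(k,np.round(s[k],4))
E
cat st.py - <<'E' | python3 -
Rt=Rg(42,10.5); t=np.array([.4075,.3405,.098])+.019*Rt[:,2]
go(t-.08*Rt[:,2],Rt); go(t,Rt)
E
```

```text
clock 1.5167
joint_positions [ 0.1051 -0.2954  0.1858  2.3455 -0.6291  0.537  -0.632 ]
position [ 0.4525 -0.0337  0.2347]
tcp_rot [-2.82   -0.2562 -1.0582]
force [-0.0285 -0.797  -0.5183]
ft_torque [-0.21    0.7585 -0.0597]
width 0.9995
finger_force 0.0
dp [-0.081, -0.3712, 0.076] drot [-0.0499, 0.0103, -0.0212]
dp [-0.0801, -0.3672, 0.1559] drot [-0.0499, 0.0103, -0.0212]
```

Request:
{"api": "carry_out", "payload": {
  "steps": [
    {"dp": [-0.01,-0.04,0.01],"delta_rot": [0,0,0],"gripper": 1},
    {"dp": [-0.02,-0.1,0.03],"delta_rot": [-0.05,0.01,-0.021],"gripper": 1},
    {"dp": [-0.081,-0.371,0.076],"delta_rot": [-0.05,0.01,-0.021],"gripper": 1},
    {"dp": [-0.081,-0.371,0.076],"delta_rot": [-0.05,0.01,-0.021],"gripper": 1},
    {"dp": [-0.081,-0.371,0.076],"delta_rot": [-0.05,0.01,-0.021],"gripper": 1},
    {"dp": [-0.081,-0.371,0.076],"delta_rot": [-0.05,0.01,-0.021],"gripper": 1},
    {"dp": [-0.081,-0.371,0.076],"delta_rot": [-0.05,0.01,-0.021],"gripper": 1},
    {"dp": [-0.081,-0.371,0.076],"delta_rot": [-0.05,0.01,-0.021],"gripper": 1},
    {"dp": [-0.081,-0.371,0.076],"delta_rot": [-0.05,0.01,-0.021],"gripper": 1},
    {"dp": [-0.081,-0.371,0.076],"delta_rot": [-0.05,0.01,-0.021],"gripper": 1},
    {"dp": [-0.081,-0.371,0.076],"delta_rot": [-0.05,0.01,-0.021],"gripper": 1},
    {"dp": [-0.081,-0.371,0.076],"delta_rot": [-0.05,0.01,-0.021],"gripper": 1},
    {"dp": [-0.081,-0.371,0.076],"delta_rot": [-0.05,0.01,-0.021],"gripper": 1},
    {"dp": [-0.081,-0.371,0.076],"delta_rot": [-0.05,0.01,-0.021],"gripper": 1}
  ]
}}

```text
clock: 2.68
position: [0.3819, 0.2587, 0.1596]
tcp_rot: [-2.872, -0.261, -1.085]
force: [0.5, -1.1, -0.2]
width: 0.999
finger_force: 0.0
```

```bash
cat st.py - <<'E' | python3 -
Rt=Rg(42,10.5); t=np.array([.4075,.3405,.098])+.019*Rt[:,2]
go(t-.08*Rt[:,2],Rt); go(t,Rt)
E
```

```text
clock 2.6833
joint_positions [ 0.3868 -0.2229 -1.251   2.3915  0.7819  0.3615 -2.9831]
position [0.3819 0.2587 0.1596]
tcp_rot [-2.872  -0.2605 -1.0851]
force [ 0.4662 -1.1473 -0.2233]
ft_torque [-0.1139  0.7193  0.034 ]
width 0.9989
finger_force 0.0
dp [-0.0114, -0.0758, 0.0114] drot [0.0048, 0.0109, -0.0005]
dp [-0.0105, -0.0761, 0.0914] drot [0.0048, 0.0109, -0.0005]
```

The null space is drifting: j3 and j7 are near their limits. I'll fit a quick kinematic model so I can steer to a good arm posture.

```bash
cat > kin.py <<'E'
import numpy as np, itertools
from scipy.optimize import least_squares
from scipy.spatial.transform import Rotation as R
Q=np.array([[1.21329,.31171,.01396,1.51306,-.00441,1.31919,-.02718],[.1051,-.2954,.1858,2.3455,-.6291,.537,-.632],[.3868,-.2229,-1.251,2.3915,.7819,.3615,-2.9831]])
P=np.array([[.17063,-.5221,.23023],[.4525,-.0337,.2347],[.3819,.2587,.1596]])
V=np.array([[-3.10021,-.49384,.00069],[-2.82,-.2562,-1.0582],[-2.872,-.2605,-1.0851]])
def fk(q,sg,c,g):
    Rz=lambda a:R.from_euler('z',a).as_matrix(); Ry=lambda a:R.from_euler('y',a).as_matrix()
    z0,L1,a1,L2,a2,a3,Lt,b0=g; e=np.array
    M=Rz(sg[0]*q[0]+c[0]); p=M@e([b0,0,z0]); M=M@Ry(q[1])@Rz(sg[1]*q[2]); p=p+M@e([a1,0,L1])
    M=M@Ry(q[3]); p=p+M@e([a2,0,L2]); M=M@Rz(sg[2]*q[4])@Ry(q[5]); p=p+M@e([a3,0,Lt]); M=M@Rz(sg[3]*q[6]+c[1]); return p,M
def fit():
    best=None
    for sg in itertools.product((1,-1),repeat=4):
      for c7 in(1.57,-1.57,0,3.14):
        f=lambda x:np.concatenate([(R.from_matrix(fk(q,sg,x,np.zeros(8))[1]).inv()*R.from_rotvec(v)).as_rotvec() for q,v in zip(Q,V)])
        r=least_squares(f,[0,c7]); 
        if best is None or r.cost<best[0]: best=(r.cost,sg,r.x)
    _,sg,c=best
    f=lambda g:np.concatenate([np.concatenate([fk(q,sg,c,g)[0]-p for q,p in zip(Q,P)]),1e-3*(g-[.3,.3,0,.3,0,0,.3,0])])
    r=least_squares(f,[.3,.3,0,.3,0,0,.3,0]); return best[0],sg,c,r.x,np.abs(r.fun[:9]).max()
LO=np.array([-2.7,-.3,-1.27,.12,-1.44,.2,-3.05]);HI=np.array([2.7,1.91,1.3,2.57,4.58,2.03,3.05])
E
python3 - <<'E'
from kin import *
print(fit())
E
```

```text
(np.float64(5.781809042730899e-09), (-1, -1, -1, -1), array([7.81068324e-05, 1.57090271e+00]), array([ 0.24162734,  0.38541389,  0.05414823,  0.39758848, -0.00288982,
        0.02366141,  0.2647948 ,  0.01798979]), np.float64(0.015944703501194785))
```

```bash
cat >> kin.py <<'E'
def fit2():
    _,sg,c,g,_=fit()
    return sg,c,g
def ik(t,Rt,sg,c,g,q0,wm=.02):
    mid=np.array([-q0[0]*0,.3,0,1.5,0,1.0,0])
    def f(q):
        p,M=fk(q,sg,c,g); return np.concatenate([(p-t)*20,R.from_matrix(M.T@Rt).as_rotvec()*5,wm*(q-q0)])
    r=least_squares(f,np.clip(q0,LO+.01,HI-.01),bounds=(LO,HI)); p,M=fk(r.x,sg,c,g)
    return r.x,np.linalg.norm(p-t),np.linalg.norm(R.from_matrix(M.T@Rt).as_rotvec())
E
python3 - <<'E'
from kin import *
from h import Rg
np.set_printoptions(precision=2,suppress=True)
sg,c,g=fit2()
for nm,x,y,z,psi in(("grasp",.4075,.3405,.098,10.5),("lift",.4075,.3405,.19,10.5),("mid",.46,.15,.19,5),("enter",.47,-.06,.18,2),("seat",.62,-.058,.124,2)):
  for th in(0,30,36,42):
    Rt=Rg(th,psi);t=np.array([x,y,z])+.019*Rt[:,2]; az=np.arctan2(y,x)
    best=None
    for q0 in([-az,.3,0,1.8,0,.7,0],[-az,.3,0,1.8,0,.7,-1],[-az-.5,.3,.5,1.8,.5,.7,-1],[-az+.5,.3,-.5,1.8,-.5,.7,-1],[-az+.5,.3,-.8,1.8,.5,.7,-2],[-az,.3,0,1.8,1.5,.9,-2],[-az,.3,0,1.8,-1,.9,1]):
        q,e,r=ik(t,Rt,sg,c,g,np.array(q0)); m=min((q-LO).min(),(HI-q).min())
        if e<.004 and r<.03 and (best is None or m>best[0]): best=(m,q)
    print(nm,th,best)
E
```

```text
grasp 0 (np.float64(0.7744986154721573), array([-1.07,  0.47,  0.49,  1.75, -0.26,  0.98, -1.87]))
grasp 30 (np.float64(0.16271387731154385), array([-1.65,  0.42,  0.95,  2.09, -0.11,  0.36, -2.11]))
grasp 36 (np.float64(0.06248125561211726), array([-1.84,  0.54,  1.17,  2.15, -0.48,  0.26, -1.82]))
grasp 42 (np.float64(2.498001805406602e-16), array([-1.77,  0.45,  0.95,  2.19,  0.74,  0.2 , -3.05]))
lift 0 (np.float64(0.659103164307819), array([-1.12,  0.36,  0.54,  1.66, -0.2 ,  1.18, -1.92]))
lift 30 (np.float64(0.4119194124513031), array([-1.5 ,  0.15,  0.72,  2.02,  0.36,  0.61, -2.45]))
lift 36 (np.float64(0.32403533379266597), array([-1.66,  0.14,  0.83,  2.08,  0.56,  0.52, -2.67]))
lift 42 (np.float64(8.144596108650148e-13), array([-1.57,  0.11,  0.68,  2.16,  0.93,  0.5 , -3.05]))
mid 0 (np.float64(0.5566593848305916), array([-0.87,  0.26,  0.65,  1.81, -0.17,  1.13, -1.64]))
mid 30 (np.float64(0.24804529234677603), array([-0.41, -0.05, -0.  ,  2.21,  0.33,  0.51, -2.14]))
mid 36 (np.float64(0.20681587925312955), array([-0.8 , -0.09,  0.36,  2.28,  0.61,  0.41, -2.42]))
mid
[... 191 characters left out ...]
)
enter 30 (np.float64(0.23357756237677868), array([ 0.18, -0.07,  0.02,  2.25, -0.26,  0.46, -1.13]))
enter 36 (np.float64(0.14985849142704738), array([ 0.66, -0.1 , -0.43,  2.33, -0.58,  0.35, -0.83]))
enter 42 (np.float64(0.06321832950405154), array([ 0.57, -0.12, -0.3 ,  2.42, -1.08,  0.26, -0.29]))
seat 0 (np.float64(0.8749653390180743), array([ 0.04,  0.61,  0.08,  1.38, -0.05,  1.16, -1.41]))
seat 30 (np.float64(0.354033728422077), array([-0.48,  0.47,  0.78,  1.87, -0.88,  0.55, -0.69]))
seat 36 (np.float64(0.19718315652670348), array([-0.36,  0.39,  0.62,  1.96, -1.03,  0.4 , -0.5 ]))
seat 42 (np.float64(0.02040341003737156), array([-0.02,  0.32,  0.24,  2.06, -1.39,  0.22, -0.05]))
```

```bash
python3 - <<'E'
from h import *
go([.46,.0,.26],Rg(0,10.5)); 
E
```

```text
dp [0.0887, 0.2689, -0.0544] drot [0.0044, -0.7222, -0.0022]
```

Request:
{"api": "carry_out", "payload": {
  "steps": [
    {"dp": [0.01,0.04,-0.01],"delta_rot": [0,-0.1,0],"gripper": 1},
    {"dp": [0.02,0.07,-0.02],"delta_rot": [0,-0.2,0],"gripper": 1},
    {"dp": [0.04,0.11,-0.03],"delta_rot": [0,-0.3,0],"gripper": 1},
    {"dp": [0.05,0.15,-0.04],"delta_rot": [0,-0.42,0],"gripper": 1},
    {"dp": [0.07,0.19,-0.05],"delta_rot": [0,-0.54,0],"gripper": 1},
    {"dp": [0.088,0.23,-0.055],"delta_rot": [0,-0.64,0],"gripper": 1},
    {"dp": [0.089,0.269,-0.055],"delta_rot": [0,-0.72,0],"gripper": 1},
    {"dp": [0.089,0.269,-0.055],"delta_rot": [0,-0.72,0],"gripper": 1},
    {"dp": [0.089,0.269,-0.055],"delta_rot": [0,-0.72,0],"gripper": 1},
    {"dp": [0.089,0.269,-0.055],"delta_rot": [0,-0.72,0],"gripper": 1}
  ]
}}

```text
clock: 3.52
position: [0.4645, -0.0034, 0.2613]
tcp_rot: [3.127, 0.28, 0.0]
force: [2.1, -0.5, -0.0]
width: 0.999
finger_force: 0.0
```

```bash
cat st.py - <<'E' | python3 -
go([.42,.343,.24],Rg(0,10.5)); 
E
```

```text
clock 3.5167
joint_positions [ 0.0233  0.122  -0.0605  1.6739  0.0094  1.3456 -1.4309]
position [ 0.4645 -0.0034  0.2613]
tcp_rot [3.1272e+00 2.8030e-01 5.0000e-04]
force [ 2.1487 -0.5364 -0.0025]
ft_torque [-0.028  -0.0967 -0.0197]
width 0.9993
finger_force 0.0
dp [0.0178, -0.3488, 0.0207] drot [0.0018, -0.0001, -0.0045]
```

Request:
{"api": "carry_out", "payload": {
  "steps": [
    {"dp": [0.0,-0.04,0.0],"delta_rot": [0,0,0],"gripper": 1},
    {"dp": [0.0,-0.08,0.0],"delta_rot": [0,0,0],"gripper": 1},
    {"dp": [0.01,-0.12,0.0],"delta_rot": [0,0,0],"gripper": 1},
    {"dp": [0.01,-0.16,0.01],"delta_rot": [0,0,0],"gripper": 1},
    {"dp": [0.01,-0.2,0.01],"delta_rot": [0,0,0],"gripper": 1},
    {"dp": [0.015,-0.24,0.015],"delta_rot": [0,0,0],"gripper": 1},
    {"dp": [0.018,-0.28,0.02],"delta_rot": [0,0,0],"gripper": 1},
    {"dp": [0.018,-0.32,0.02],"delta_rot": [0,0,0],"gripper": 1},
    {"dp": [0.018,-0.349,0.021],"delta_rot": [0,0,0],"gripper": 1},
    {"dp": [0.018,-0.349,0.021],"delta_rot": [0,0,0],"gripper": 1},
    {"dp": [0.018,-0.349,0.021],"delta_rot": [0,0,0],"gripper": 1}
  ]
}}

```text
clock: 4.43
position: [0.4133, 0.3496, 0.2384]
tcp_rot: [3.127, 0.296, -0.0]
force: [0.1, -0.8, -0.3]
width: 0.998
finger_force: 0.0
```

```bash
cat st.py - <<'E' | python3 -
Rt=Rg(32,10.5); t=np.array([.4075,.3405,.098])+.019*Rt[:,2]; print(t)
go(t-.07*Rt[:,2],Rt); 
E
```

```text
clock 4.4333
joint_positions [-0.4775  0.3105 -0.3363  1.5117  0.1041  1.3374 -2.2053]
position [0.4133 0.3496 0.2384]
tcp_rot [ 3.1272e+00  2.9560e-01 -1.0000e-04]
force [ 0.0761 -0.7703 -0.2867]
ft_torque [-0.0433  0.0226  0.0362]
width 0.9976
finger_force 0.0
[0.41739987 0.34233483 0.08188709]
dp [-0.0344, 0.0077, 0.0972] drot [-0.001, 0.5586, 0.0052]
```

Request:
{"api": "carry_out", "payload": {
  "steps": [
    {"dp": [0,0,0],"delta_rot": [0,0,-0.12],"gripper": 1},
    {"dp": [0,0,0],"delta_rot": [0,0,-0.24],"gripper": 1},
    {"dp": [0,0,0],"delta_rot": [0,0,-1.57],"gripper": 1},
    {"dp": [0,0,0],"delta_rot": [0,0,-1.57],"gripper": 1},
    {"dp": [0,0,0],"delta_rot": [0,0,-1.57],"gripper": 1},
    {"dp": [0,0,0],"delta_rot": [0,0,-1.57],"gripper": 1},
    {"dp": [0,0,0],"delta_rot": [0,0,-1.57],"gripper": 1},
    {"dp": [0,0,0],"delta_rot": [0,0,-1.57],"gripper": 1},
    {"dp": [0,0,0],"delta_rot": [0,0,-1.57],"gripper": 1},
    {"dp": [0,0,0],"delta_rot": [0,0,-1.57],"gripper": 1},
    {"dp": [0,0,0],"delta_rot": [0,0,-1.57],"gripper": 1},
    {"dp": [0,0,0],"delta_rot": [0,0,-1.57],"gripper": 1},
    {"dp": [0,0,0],"delta_rot": [0,0,-1.57],"gripper": 1},
    {"dp": [0,0,0],"delta_rot": [0,0,-1.57],"gripper": 1}
  ]
}}

```text
clock: 5.6
position: [0.4161, 0.3454, 0.2389]
tcp_rot: [2.01, 2.41, -0.0]
force: [0.1, -0.1, -0.1]
width: 0.998
finger_force: 0.0
```

Request:
{"api": "carry_out", "payload": {
  "steps": [
    {"dp": [0,0,0],"delta_rot": [0,0,-0.12],"gripper": 1},
    {"dp": [0,0,0],"delta_rot": [0,0,-0.24],"gripper": 1},
    {"dp": [0,0,0],"delta_rot": [0,0,-1.57],"gripper": 1},
    {"dp": [0,0,0],"delta_rot": [0,0,-1.57],"gripper": 1},
    {"dp": [0,0,0],"delta_rot": [0,0,-1.57],"gripper": 1},
    {"dp": [0,0,0],"delta_rot": [0,0,-1.57],"gripper": 1},
    {"dp": [0,0,0],"delta_rot": [0,0,-1.57],"gripper": 1},
    {"dp": [0,0,0],"delta_rot": [0,0,-1.57],"gripper": 1},
    {"dp": [0,0,0],"delta_rot": [0,0,-1.57],"gripper": 1},
    {"dp": [0,0,0],"delta_rot": [0,0,-1.57],"gripper": 1},
    {"dp": [0,0,0],"delta_rot": [0,0,-1.57],"gripper": 1},
    {"dp": [0,0,0],"delta_rot": [0,0,-1.57],"gripper": 1},
    {"dp": [0,0,0],"delta_rot": [0,0,-1.57],"gripper": 1},
    {"dp": [0,0,0],"delta_rot": [0,0,-1.57],"gripper": 1}
  ]
}}

```text
clock: 6.77
position: [0.4158, 0.3461, 0.2389]
tcp_rot: [-0.28, 3.127, -0.003]
force: [0.9, -0.1, 0.3]
width: 0.999
finger_force: 0.0
```

```bash
cat >> h.py <<'E'
def Rf(th,psi): return Rg(th,psi)@np.diag([-1,-1,1])
E
cat st.py - <<'E' | python3 -
Rt=Rf(32,10.5); t=np.array([.4075,.3405,.098])+.019*Rt[:,2]; print(t)
go(t-.07*Rt[:,2],Rt); 
E
```

```text
clock 6.7667
joint_positions [-0.0818  0.4204 -0.9056  1.4982  0.3354  1.385   0.7425]
position [0.4158 0.3461 0.2389]
tcp_rot [-2.8020e-01  3.1273e+00 -2.7000e-03]
force [ 0.8564 -0.0826  0.3418]
ft_torque [0.0263 0.0187 0.0186]
width 0.9992
finger_force 0.0
[0.41739987 0.34233483 0.08188709]
dp [0.0363, -0.004, 0.0976] drot [-0.0031, -0.5569, -0.0039]
```

```bash
cat >> kin.py <<'E'
MD=None
def jac(q):
    p,M=fk(q,*MD); J=np.zeros((6,7))
    for i in range(7):
        d=q.copy(); d[i]+=1e-5; p2,M2=fk(d,*MD); J[:3,i]=(p2-p)/1e-5; J[3:,i]=R.from_matrix(M2@M.T).as_rotvec()/1e-5
    return J,p,M
def follow(q,t,Rt,n=30,damp=.02,wr=1.0):
    q=np.array(q,float); _,p0,M0=jac(q); rv=R.from_matrix(M0.T@Rt).as_rotvec(); S=np.diag([1,1,1,wr,wr,wr])
    for k in range(1,n+1):
        tk=p0+(t-p0)*k/n; Rk=M0@R.from_rotvec(rv*k/n).as_matrix()
        for _ in range(2):
            J,p,M=jac(q); e=S@np.concatenate([tk-p,R.from_matrix(Rk@M.T).as_rotvec()]); Js=S@J
            q=np.clip(q+Js.T@np.linalg.solve(Js@Js.T+damp**2*np.eye(6),e),LO,HI)
    J,p,M=jac(q); return q,np.linalg.norm(p-t)
E
python3 - <<'E'
import kin; from kin import *; from h import Rg,Rf
np.set_printoptions(precision=3,suppress=True)
kin.MD=fit2()
q=[-.4775,.3105,-.3363,1.5117,.1041,1.3374,-2.2053]
_,p,M=jac(np.array(q))
a,_=follow(q,p,M@R.from_rotvec([0,0,-1.57]).as_matrix()); a,_=follow(a,p,M@R.from_rotvec([0,0,-3.1415]).as_matrix()); print("flip sim",a)
qc=np.array([-.0818,.4204,-.9056,1.4982,.3354,1.385,.7425])
t0=lambda th:np.array([.4075,.3405,.098])+.019*Rf(th,10.5)[:,2]
for th in(30,32):
    Rt=Rf(th,10.5); b,e=follow(qc,t0(th)-.07*Rt[:,2],Rt); print("tilt",th,b,e); b,e=follow(b,t0(th),Rt); print(" grasp",b,e)
# j3 sweep feasibility at grasp
for th in(30,32):
  for j3 in np.arange(-1.2,1.3,.3):
    best=None
    for s in(0,.5,-.5):
        q,e,r=ik(t0(th),Rf(th,10.5),*kin.MD,np.array([-.7-j3*.8,.4,j3,2.0,s,.5,1.0]),wm=.05); m=np.minimum(q-LO,HI-q).min()
        if e<.01 and(best is None or m>best[0]):best=(m,q,e)
    print(th,j3,best)
E
```

```text
flip sim [-0.101  0.416 -0.865  1.503  0.319  1.371  0.772]
tilt 30 [-0.181  0.148 -0.816  2.141  0.812  0.673  0.189] 1.3295500640756828e-05
 grasp [-0.278  0.337 -0.69   2.122  1.096  0.621 -0.025] 7.711629464150695e-07
tilt 32 [-0.205  0.138 -0.807  2.17   0.882  0.657  0.107] 1.6274384050882215e-05
 grasp [-0.293  0.334 -0.684  2.146  1.179  0.617 -0.115] 8.530994997228747e-07
30 -1.2 (np.float64(0.44968836028775694), array([-0.169,  0.377, -0.82 ,  2.12 ,  1.158,  0.669, -0.064]), np.float64(5.814068911250739e-05))
30 -0.8999999999999999 (np.float64(0.3986942238873507), array([-0.338,  0.32 , -0.618,  2.122,  1.061,  0.599, -0.   ]), np.float64(5.339599052870564e-05))
30 -0.5999999999999999 (np.float64(0.3370567198261008), array([-0.545,  0.282, -0.376,  2.123,  0.956,  0.537,  0.079]), np.float64(4.76946577103469e-05))
30 -0.2999999999999998 (np.float64(0.28327458370866654), array([-0.781,  0.264, -0.104,  2.121,  0.836,  0.483,  0.178]), np.float64(4.065512471054566e-05))
30 2.220446049250313e-16 (np.float64(0.23602396543114168), array([-1.03 ,  0.267,  0.182,  2.115,  0.69 , 
[... 1368 characters left out ...]
  0.235,  2.138,  0.78 ,  0.411,  0.203]), np.float64(4.295059697003685e-05))
32 0.30000000000000027 (np.float64(0.16174293327722877), array([-1.344,  0.301,  0.532,  2.126,  0.563,  0.362,  0.398]), np.float64(3.129976663760341e-05))
32 0.6000000000000003 (np.float64(0.13732452710478), array([-1.484,  0.336,  0.706,  2.118,  0.373,  0.337,  0.571]), np.float64(1.9469606827349217e-05))
32 0.9000000000000006 (np.float64(0.12747503291974893), array([-1.73 ,  0.465,  1.046,  2.106, -0.229,  0.327,  1.124]), np.float64(1.4077719884684984e-05))
32 1.2000000000000004 (np.float64(0.1341002676649407), array([-1.756,  0.488,  1.086,  2.106, -0.324,  0.334,  1.21 ]), np.float64(5.173926657526634e-06))
```

```bash
python3 - <<'E'
import kin; from kin import *; from h import Rg,Rf
np.set_printoptions(precision=2,suppress=True)
kin.MD=fit2()
qc=np.array([-.0818,.4204,-.9056,1.4982,.3354,1.385,.7425])
for th in(32,35):
  q=qc
  for nm,x,y,z,psi in(("pre",.37,.335,.16,10.5),("grasp",.4075,.3405,.098,10.5),("lift",.4075,.3405,.19,10.5),("a",.43,.25,.19,10.5),("mid",.46,.15,.19,5),("enter",.48,-.058,.18,2.2),("under",.598,-.058,.17,2.2),("seat",.62,-.058,.124,2.2)):
    Rt=Rf(th,psi); q,e=follow(q,np.array([x,y,z])+.019*Rt[:,2],Rt); print(th,nm,q,round(e,4),np.minimum(q-LO,HI-q).min())
E
```

```text
32 pre [-0.2   0.13 -0.81  2.17  0.87  0.66  0.12] 0.0 0.40452576148973085
32 grasp [-0.29  0.33 -0.69  2.15  1.18  0.62 -0.12] 0.0 0.4179117186939619
32 lift [-0.13  0.15 -0.83  2.05  0.79  0.71  0.28] 0.0 0.4377053578094766
32 a [ 0.09 -0.   -0.79  2.17  0.53  0.54  0.65] 0.0 0.29745712131985086
32 mid [ 0.23 -0.07 -0.65  2.22  0.32  0.47  0.97] 0.0 0.230875641640506
32 enter [ 0.39 -0.06 -0.2   2.25 -0.33  0.42  2.06] 0.0 0.21951754827606162
32 under [ 0.29  0.23 -0.18  1.92 -0.12  0.45  1.83] 0.0 0.2455958416097641
32 seat [ 0.27  0.35 -0.16  1.89 -0.1   0.36  1.82] 0.0 0.16028073282905747
35 pre [-0.23  0.13 -0.8   2.2   0.98  0.65 -0.  ] 0.0 0.3701490533597869
35 grasp [-0.31  0.33 -0.68  2.18  1.31  0.62 -0.25] 0.0 0.3895385164561769
35 lift [-0.15  0.14 -0.82  2.08  0.88  0.68  0.18] 0.0 0.44002976601268845
35 a [ 0.04 -0.02 -0.76  2.21  0.63  0.49  0.54] 0.0 0.27883912657219245
35 mid [ 0.16 -0.09 -0.6   2.26  0.41  0.41  0.87] 0.0 0.20668876492860044
35 enter [ 0.22 -0.07 -0.01  2.29 -0.42  0.36  2.17] 0.0 0.1561742344283668
35 under [ 0.15  0.21 -0.    1.96 -0.3   0.38  2.  ] 0.0 0.17946470826852423
35 seat [ 0.18  0.33 -0.04  1.93 -0.33  0.29  2.05] 0.0 0.09210781235484161
```

Request:
{"api": "carry_out", "payload": {
  "steps": [
    {"dp": [0.004,0,0.01],"delta_rot": [0,-0.06,0],"gripper": 1},
    {"dp": [0.008,0,0.02],"delta_rot": [0,-0.12,0],"gripper": 1},
    {"dp": [0.012,-0.001,0.03],"delta_rot": [0,-0.18,0],"gripper": 1},
    {"dp": [0.016,-0.001,0.04],"delta_rot": [0,-0.24,0],"gripper": 1},
    {"dp": [0.02,-0.002,0.05],"delta_rot": [0,-0.3,0],"gripper": 1},
    {"dp": [0.024,-0.003,0.06],"delta_rot": [0,-0.36,0],"gripper": 1},
    {"dp": [0.028,-0.003,0.07],"delta_rot": [0,-0.42,0],"gripper": 1},
    {"dp": [0.032,-0.004,0.08],"delta_rot": [0,-0.48,0],"gripper": 1},
    {"dp": [0.034,-0.004,0.09],"delta_rot": [-0.003,-0.54,-0.004],"gripper": 1},
    {"dp": [0.036,-0.004,0.098],"delta_rot": [-0.003,-0.557,-0.004],"gripper": 1},
    {"dp": [0.036,-0.004,0.098],"delta_rot": [-0.003,-0.557,-0.004],"gripper": 1}
  ]
}}

```text
clock: 7.68
position: [0.3785, 0.3346, 0.1388]
tcp_rot: [-0.24, 2.576, 0.066]
force: [0.0, 0.2, 0.2]
width: 0.998
finger_force: 0.0
```

```bash
cat st.py - <<'E' | python3 -
Rt=Rf(32,10.5); t=np.array([.4075,.3405,.098])+.019*Rt[:,2]; print(t)
go(t,Rt)
p,d=viewer.grab_frame("top"); np.savez("top1.npz",p=p,d=d); cv2.imwrite("pics/c2.png",cv2.resize(p[185:290,130:260],None,fx=5,fy=5,interpolation=cv2.INTER_CUBIC))
E
```

```text
clock 7.6833
joint_positions [-0.2628  0.1447 -0.8454  2.1796  0.9035  0.7059  0.0095]
position [0.3785 0.3346 0.1388]
tcp_rot [-0.2397  2.5758  0.0657]
force [0.0009 0.1932 0.1987]
ft_torque [-0.13    0.5519 -0.0241]
width 0.9982
finger_force 0.0
[0.41739987 0.34233483 0.08188709]
dp [-0.0037, 0.0006, 0.0693] drot [-0.0007, -0.0024, 0.0025]
```

View pics/c2.png

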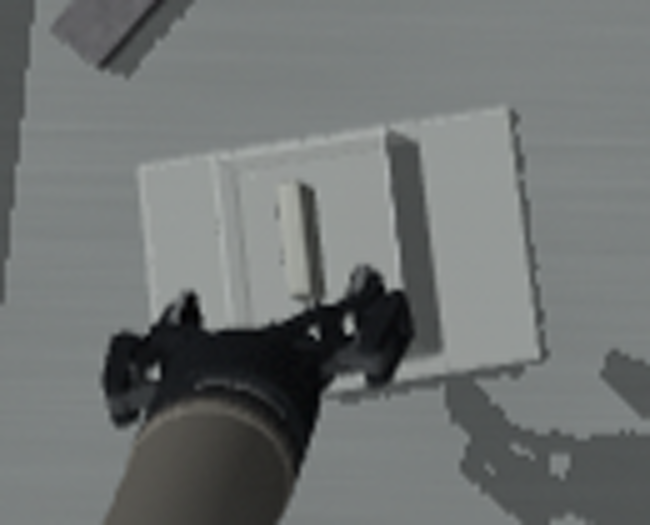

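The fingertips (185,305) and (365,275) straddle the fin at (298,240). With parallax allowed for they are centred on it, so I'll advance and grip.

Request:
{"api": "carry_out", "payload": {
  "steps": [
    {"dp": [-0.001,0,0.015],"delta_rot": [0,0,0],"gripper": 1},
    {"dp": [-0.002,0,0.035],"delta_rot": [0,0,0],"gripper": 1},
    {"dp": [-0.003,0,0.055],"delta_rot": [0,0,0],"gripper": 1},
    {"dp": [-0.004,0.001,0.067],"delta_rot": [0,0,0],"gripper": 1},
    {"dp": [-0.004,0.001,0.068],"delta_rot": [0,0,0],"gripper": 1},
    {"dp": [-0.004,0.001,0.068],"delta_rot": [0,0,0],"gripper": 1},
    {"dp": [-0.004,0.001,0.068],"delta_rot": [0,0,0],"gripper": -1},
    {"dp": [-0.004,0.001,0.068],"delta_rot": [0,0,0],"gripper": -1},
    {"dp": [-0.004,0.001,0.068],"delta_rot": [0,0,0],"gripper": -1},
    {"dp": [-0.004,0.001,0.068],"delta_rot": [0,0,0],"gripper": -1},
    {"dp": [-0.004,0.001,0.068],"delta_rot": [0,0,0],"gripper": -1},
    {"dp": [-0.004,0.001,0.068],"delta_rot": [0,0,0],"gripper": -1},
    {"dp": [-0.004,0.001,0.068],"delta_rot": [0,0,0],"gripper": -1},
    {"dp": [-0.004,0.001,0.068],"delta_rot": [0,0,0],"gripper": -1},
    {"dp": [-0.004,0.001,0.068],"delta_rot": [0,0,0],"gripper": -1},
    {"dp": [-0.004,0.001,0.068],"delta_rot": [0,0,0],"gripper": -1}
  ]
}}

```text
clock: 9.07
position: [0.4192, 0.3456, 0.0863]
tcp_rot: [-0.24, 2.572, 0.07]
force: [-3.5, -1.9, 6.4]
width: 0.149
finger_force: 60.0
```

```bash
cat st.py - <<'E' | python3 -
Rt=Rf(32,10.5); p=s["position"]
print("grasp pt",p-.019*R.from_rotvec(s["tcp_rot"]).as_matrix()[:,2])
go(p+[0,0,.092],Rt)
E
```

```text
clock 9.0667
joint_positions [-0.3293  0.3209 -0.7488  2.1691  1.1765  0.6744 -0.1946]
position [0.4192 0.3456 0.0863]
tcp_rot [-0.24    2.572   0.0702]
force [-3.5219 -1.937   6.3742]
ft_torque [-0.3755  0.4547 -0.1473]
width 0.1485
finger_force 60.0009
grasp pt [0.40931354 0.34370613 0.1023858 ]
dp [-0.0489, 0.0001, -0.0779] drot [0.0023, 0.0015, 0.0022]
```

Request:
{"api": "carry_out", "payload": {
  "steps": [
    {"dp": [-0.005,0,-0.008],"delta_rot": [0,0,0],"gripper": -1},
    {"dp": [-0.012,0,-0.019],"delta_rot": [0,0,0],"gripper": -1},
    {"dp": [-0.021,0,-0.034],"delta_rot": [0,0,0],"gripper": -1},
    {"dp": [-0.032,0,-0.051],"delta_rot": [0,0,0],"gripper": -1},
    {"dp": [-0.043,0,-0.068],"delta_rot": [0,0,0],"gripper": -1},
    {"dp": [-0.05,0,-0.08],"delta_rot": [0,0,0],"gripper": -1},
    {"dp": [-0.053,0,-0.085],"delta_rot": [0,0,0],"gripper": -1},
    {"dp": [-0.053,0,-0.085],"delta_rot": [0,0,0],"gripper": -1},
    {"dp": [-0.053,0,-0.085],"delta_rot": [0,0,0],"gripper": -1}
  ]
}}

```text
clock: 9.82
position: [0.4187, 0.3447, 0.185]
tcp_rot: [-0.239, 2.574, 0.069]
force: [-0.5, -0.7, -1.5]
width: 0.149
finger_force: 58.8
```

```bash
cat st.py - <<'E' | python3 -
def dome(x,y,u,psi): # TCP for dome centre x,y underside u
    a=np.radians(psi); return np.array([x+.0122*np.cos(a),y+.0122*np.sin(a),u+.0863])
for a in((.43,.25,.095,8),(.46,.15,.095,5),(.48,.05,.095,3),(.48,-.058,.09,2.2)): print(a); go(dome(*a),Rf(32,a[3]))
f,d=viewer.grab_frame("top"); C=cloud("top",d)
cv2.imwrite("pics/c3.png",np.hstack([cv2.resize(f[180:290,120:260],None,fx=2.8,fy=2.8),cv2.resize(viewer.grab_frame("scene")[0][160:270,370:510],None,fx=2.8,fy=2.8)]))
# rim plane fit
m=np.zeros(d.shape,bool); m[190:280,135:250]=1; m&=(f.min(2)>100)&(C[...,2]>.085)&(C[...,2]<.135)&(d>0)
P=C[m]
for i in range(4):
    A=np.c_[P[:,:2],np.ones(len(P))]; k=np.linalg.lstsq(A,P[:,2],rcond=None)[0]; r=P[:,2]-A@k; P=P[abs(r)<max(.004,1.5*r.std())]
print("plane",len(P),k,r.std(),P.mean(0))
E
```

```text
clock 9.8167
joint_positions [-0.1673  0.1365 -0.8675  2.0513  0.7798  0.754   0.2289]
position [0.4187 0.3447 0.185 ]
tcp_rot [-0.2394  2.5744  0.0693]
force [-0.4714 -0.6515 -1.4507]
ft_torque [-0.1906  0.8174 -0.0367]
width 0.1492
finger_force 58.8206
(0.43, 0.25, 0.095, 8)
dp [-0.003, -0.0957, 0.0061] drot [0.0248, -0.0008, 0.0387]
(0.46, 0.15, 0.095, 5)
dp [-0.0124, -0.2002, 0.0119] drot [0.0525, -0.0008, 0.0831]
(0.48, 0.05, 0.095, 3)
dp [-0.0134, -0.3026, 0.0125] drot [0.071, -0.0008, 0.1128]
(0.48, -0.058, 0.09, 2.2)
dp [0.0062, -0.4089, 0.0061] drot [0.0784, -0.0008, 0.1246]
plane 1306 [-0.00367217  0.0003445   0.10553587] 0.0019823049306057832 [0.41767174 0.30365533 0.10410365]
```

View pics/c3.png

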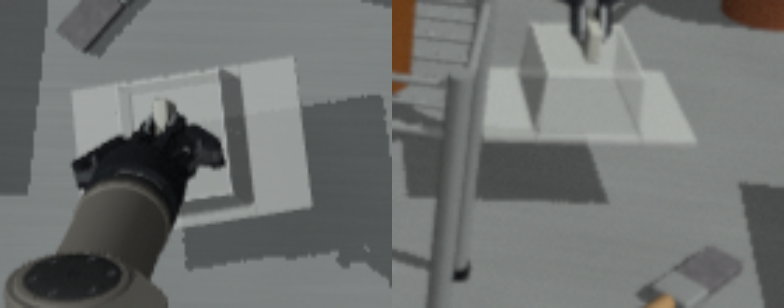

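The left view shows the fin held at (163,113). The right view shows the dome hanging level, and the plane fit agrees (tilt 0.004). I'll carry it across in front of the tier.

Request:
{"api": "carry_out", "payload": {
  "steps": [
    {"dp": [0,-0.01,0],"delta_rot": [0.002,0,0.004],"gripper": -1},
    {"dp": [-0.001,-0.035,0.002],"delta_rot": [0.008,0,0.012],"gripper": -1},
    {"dp": [-0.002,-0.065,0.004],"delta_rot": [0.016,0,0.025],"gripper": -1},
    {"dp": [-0.003,-0.096,0.006],"delta_rot": [0.025,0,0.039],"gripper": -1},
    {"dp": [-0.006,-0.13,0.008],"delta_rot": [0.034,0,0.053],"gripper": -1},
    {"dp": [-0.009,-0.165,0.01],"delta_rot": [0.043,0,0.068],"gripper": -1},
    {"dp": [-0.012,-0.2,0.012],"delta_rot": [0.052,0,0.083],"gripper": -1},
    {"dp": [-0.013,-0.235,0.012],"delta_rot": [0.058,0,0.093],"gripper": -1},
    {"dp": [-0.013,-0.27,0.012],"delta_rot": [0.065,0,0.103],"gripper": -1},
    {"dp": [-0.013,-0.303,0.012],"delta_rot": [0.071,-0.001,0.113],"gripper": -1},
    {"dp": [-0.007,-0.335,0.01],"delta_rot": [0.073,-0.001,0.117],"gripper": -1},
    {"dp": [-0.001,-0.365,0.008],"delta_rot": [0.075,-0.001,0.121],"gripper": -1},
    {"dp": [0.004,-0.39,0.007],"delta_rot": [0.078,-0.001,0.125],"gripper": -1},
    {"dp": [0.006,-0.405,0.006],"delta_rot": [0.078,-0.001,0.125],"gripper": -1},
    {"dp": [0.006,-0.409,0.006],"delta_rot": [0.078,-0.001,0.125],"gripper": -1},
    {"dp": [0.006,-0.409,0.006],"delta_rot": [0.078,-0.001,0.125],"gripper": -1},
    {"dp": [0.006,-0.409,0.006],"delta_rot": [0.078,-0.001,0.125],"gripper": -1}
  ]
}}

```text
clock: 11.33
position: [0.4922, -0.0556, 0.176]
tcp_rot: [-0.052, 2.584, 0.018]
force: [-0.9, 0.3, -2.5]
width: 0.152
finger_force: 58.8
```

```bash
cat >> h.py <<'E'
def dome(x,y,u,psi):
    a=np.radians(psi); return np.array([x+.0122*np.cos(a),y+.0122*np.sin(a),u+.0863])
E
cat st.py - <<'E' | python3 -
for a in((.48,-.058,.076,2.2),(.598,-.058,.074,2.2),(.62,-.058,.050,2.2)): print(a); go(dome(*a),Rf(32,a[3]))
f,d=viewer.grab_frame("top"); C=cloud("top",d); np.savez("top2.npz",p=f,d=d)
cv2.imwrite("pics/c4.png",cv2.resize(f[130:260,270:410],None,fx=4.5,fy=4.5,interpolation=cv2.INTER_CUBIC))
E
```

```text
clock 11.3333
joint_positions [ 0.2241 -0.081  -0.065   2.2506 -0.2659  0.4372  1.9792]
position [ 0.4922 -0.0556  0.176 ]
tcp_rot [-0.0517  2.584   0.0177]
force [-0.8615  0.3376 -2.4627]
ft_torque [-0.0242  0.7332  0.0493]
width 0.1518
finger_force 58.8361
(0.48, -0.058, 0.076, 2.2)
dp [0.0074, -0.002, 0.0115] drot [0.003, -0.0013, 0.0008]
(0.598, -0.058, 0.074, 2.2)
dp [-0.0917, -0.0068, 0.0756] drot [0.003, -0.0013, 0.0008]
(0.62, -0.058, 0.05, 2.2)
dp [-0.0976, -0.0077, 0.1076] drot [0.003, -0.0013, 0.0008]
```

View pics/c4.png

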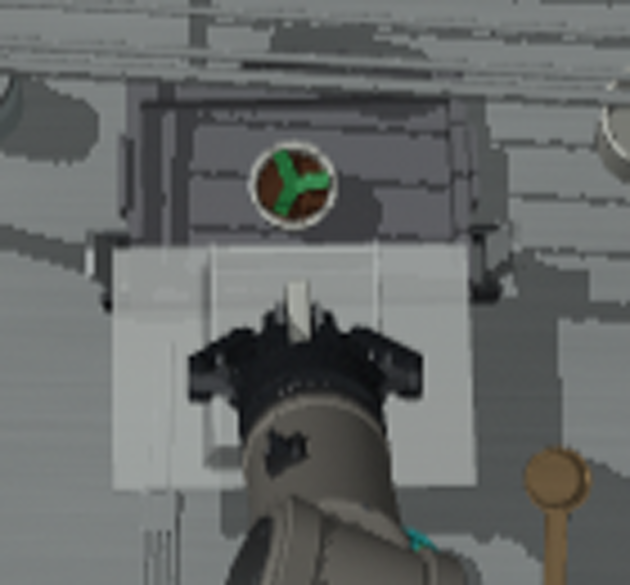

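The dome is held square in front of the tray: rim edges at x 112 and 475, back edge at y 245, fin at (298,310). The pot is at (292,185). I'll measure the rim centre from this view.

```bash
python3 - <<'E'
from h import *
s=sensors.read_state(); z=s["position"][2]-.0863+.005
q=lambda u,v,z: plane("top",270+(u+.5)/4.5-.5,130+(v+.5)/4.5-.5,z)[:2]
c=np.array([q(111,245,z),q(471,243,z),q(477,485,z),q(112,490,z)]); print(c.round(4),cv2.minAreaRect((c*1000).astype(np.float32)),c.mean(0)); print("expected",s["position"][:2]-[.0122,.0005])
f=np.load("top2.npz"); C=cloud("top",f["d"])
# tray sides in image: rim inner/outer edges at z .026
print("pot", q(292,183,.05))
for v in(140,170,210): print("tray L outer",q(127,v,.026),"L inner",q(163,v,.026),q(143,v,.026))
E
```

```text
[[ 0.553   0.0591]
 [ 0.5606 -0.1641]
 [ 0.41   -0.1683]
 [ 0.4005  0.0528]] ((481.33221435546875, -55.60895538330078), (152.646728515625, 223.38626098632812), 2.3716650009155273) [ 0.48100771 -0.05511225]
expected [ 0.48020624 -0.05561059]
pot [ 0.60781458 -0.05383188]
tray L outer [0.64035466 0.05465742] L inner [0.64102476 0.03093602] [0.6406525  0.04411391]
tray L outer [0.61991414 0.05392288] L inner [0.62058459 0.03027046] [0.62021214 0.04341004]
tray L outer [0.59284413 0.0529501 ] L inner [0.59351503 0.02938904] [0.59314233 0.04247787]
```

Request:
{"api": "carry_out", "payload": {
  "steps": [
    {"dp": [-0.005,-0.001,0.007],"delta_rot": [0,0,0],"gripper": -1},
    {"dp": [-0.014,-0.003,0.017],"delta_rot": [0.001,0,0],"gripper": -1},
    {"dp": [-0.031,-0.004,0.031],"delta_rot": [0.002,-0.001,0],"gripper": -1},
    {"dp": [-0.048,-0.005,0.044],"delta_rot": [0.003,-0.001,0.001],"gripper": -1},
    {"dp": [-0.065,-0.006,0.056],"delta_rot": [0.003,-0.001,0.001],"gripper": -1},
    {"dp": [-0.08,-0.007,0.067],"delta_rot": [0.003,-0.001,0.001],"gripper": -1},
    {"dp": [-0.089,-0.007,0.074],"delta_rot": [0.003,-0.001,0.001],"gripper": -1},
    {"dp": [-0.092,-0.007,0.076],"delta_rot": [0.003,-0.001,0.001],"gripper": -1},
    {"dp": [-0.092,-0.007,0.076],"delta_rot": [0.003,-0.001,0.001],"gripper": -1},
    {"dp": [-0.092,-0.007,0.076],"delta_rot": [0.003,-0.001,0.001],"gripper": -1}
  ]
}}

```text
clock: 12.22
position: [0.6105, -0.0586, 0.1608]
tcp_rot: [-0.048, 2.582, 0.014]
force: [-0.7, 0.7, -2.4]
width: 0.153
finger_force: 58.9
```

```bash
cat st.py - <<'E' | python3 -
for a in((.612,-.0583,.060,2.2),(.62,-.0583,.040,2.2)): print(a); go(dome(*a),Rf(32,a[3]))
E
```

```text
clock 12.2167
joint_positions [ 0.1749  0.1795 -0.066   2.0184 -0.1768  0.396   1.8656]
position [ 0.6105 -0.0586  0.1608]
tcp_rot [-0.0483  2.5823  0.0138]
force [-0.6985  0.664  -2.4339]
ft_torque [-0.0737  0.7703  0.0268]
width 0.1527
finger_force 58.8686
(0.612, -0.0583, 0.06, 2.2)
dp [-0.004, 0.0002, 0.0196] drot [-0.0006, 0.0004, -0.0008]
(0.62, -0.0583, 0.04, 2.2)
dp [-0.0001, -0.0001, 0.0408] drot [-0.0006, 0.0004, -0.0008]
```

Request:
{"api": "carry_out", "payload": {
  "steps": [
    {"dp": [-0.002,0,0.007],"delta_rot": [0,0,0],"gripper": -1},
    {"dp": [-0.003,0,0.014],"delta_rot": [0,0,0],"gripper": -1},
    {"dp": [-0.004,0,0.02],"delta_rot": [0,0,0],"gripper": -1},
    {"dp": [-0.003,0,0.027],"delta_rot": [0,0,0],"gripper": -1},
    {"dp": [-0.001,0,0.034],"delta_rot": [0,0,0],"gripper": -1},
    {"dp": [0,0,0.041],"delta_rot": [0,0,0],"gripper": -1},
    {"dp": [0,0,0.041],"delta_rot": [0,0,0],"gripper": -1},
    {"dp": [0,0,0.041],"delta_rot": [0,0,0],"gripper": -1}
  ]
}}

```text
clock: 12.88
position: [0.6327, -0.0583, 0.1257]
tcp_rot: [-0.047, 2.582, 0.013]
force: [0.7, -0.3, -2.3]
width: 0.151
finger_force: 58.9
```

```bash
cat st.py - <<'E' | python3 -
for a in((.62,-.0583,.033,2.2),(.62,-.0583,.030,2.2),(.62,-.0583,.0265,2.2)): print(a); go(dome(*a),Rf(32,a[3]))
f,d=viewer.grab_frame("top"); g,_=viewer.grab_frame("scene")
cv2.imwrite("pics/c5.png",np.hstack([cv2.resize(f[135:215,280:400],None,fx=3.3,fy=3.3,interpolation=cv2.INTER_CUBIC),cv2.resize(g[190:270,240:360],None,fx=3.3,fy=3.3,interpolation=cv2.INTER_CUBIC)]))
E
```

```text
clock 12.8833
joint_positions [ 0.1708  0.2707 -0.072   2.0051 -0.182   0.3174  1.8712]
position [ 0.6327 -0.0583  0.1257]
tcp_rot [-0.0472  2.5823  0.0134]
force [ 0.6786 -0.2912 -2.3061]
ft_torque [-0.0564  0.7584 -0.0249]
width 0.1512
finger_force 58.8687
(0.62, -0.0583, 0.033, 2.2)
dp [0.0038, 0.0005, 0.0052] drot [-0.0011, 0.0004, -0.0016]
(0.62, -0.0583, 0.03, 2.2)
dp [0.0054, 0.0005, 0.0077] drot [-0.0011, 0.0004, -0.0016]
(0.62, -0.0583, 0.0265, 2.2)
dp [0.0072, 0.0005, 0.0107] drot [-0.0011, 0.0004, -0.0016]
```

View pics/c5.png

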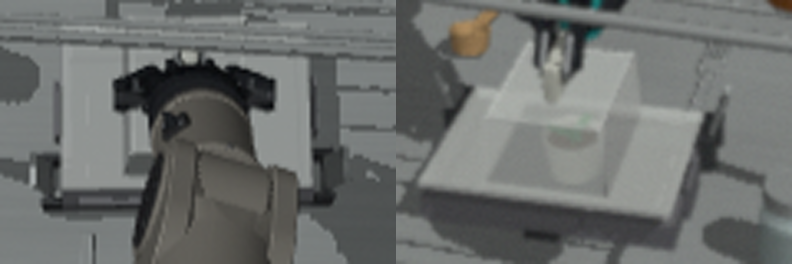

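The dome hovers over the tray with the pot inside the hood. Its rim edges (62 and 310) lie between the side tabs in the left view. I'll lower it in small steps and watch the force.

Request:
{"api": "carry_out", "payload": {
  "steps": [
    {"dp": [0.002,0,0.003],"delta_rot": [0,0,0],"gripper": -1},
    {"dp": [0.0038,0.0005,0.0052],"delta_rot": [-0.001,0,-0.001],"gripper": -1},
    {"dp": [0.0046,0.0005,0.0065],"delta_rot": [-0.001,0,-0.001],"gripper": -1},
    {"dp": [0.0046,0.0005,0.0065],"delta_rot": [-0.001,0,-0.001],"gripper": -1},
    {"dp": [0.0046,0.0005,0.0065],"delta_rot": [-0.001,0,-0.001],"gripper": -1}
  ]
}}

```text
clock: 13.4
position: [0.6326, -0.0579, 0.1187]
tcp_rot: [-0.049, 2.581, 0.014]
force: [0.0, -0.3, -2.7]
width: 0.151
finger_force: 58.9
```

```bash
cat st.py - <<'E' | python3 -
print("u",s["position"][2]-.0863)
E
```

```text
clock 13.4
joint_positions [ 0.1762  0.2811 -0.0788  2.0138 -0.188   0.2971  1.8798]
position [ 0.6326 -0.0579  0.1187]
tcp_rot [-0.049   2.5808  0.014 ]
force [ 0.0443 -0.3407 -2.716 ]
ft_torque [-0.0564  0.732   0.0423]
width 0.1515
finger_force 58.9145
u 0.03237345734385787
```

Request:
{"api": "carry_out", "payload": {
  "steps": [
    {"dp": [0.0006,0,0.001],"delta_rot": [0,0,0],"gripper": -1},
    {"dp": [0.0013,0,0.002],"delta_rot": [0,0,0],"gripper": -1},
    {"dp": [0.0019,0,0.003],"delta_rot": [0,0,0],"gripper": -1},
    {"dp": [0.0022,0,0.0036],"delta_rot": [0,0,0],"gripper": -1},
    {"dp": [0.0022,0,0.0036],"delta_rot": [0,0,0],"gripper": -1},
    {"dp": [0.0022,0,0.0036],"delta_rot": [0,0,0],"gripper": -1}
  ]
}}

```text
clock: 13.9
position: [0.6328, -0.0579, 0.1146]
tcp_rot: [-0.049, 2.581, 0.014]
force: [-0.2, -0.9, -2.4]
width: 0.149
finger_force: 58.9
```

```bash
cat st.py - <<'E' | python3 -
print("u",s["position"][2]-.0863)
E
```

```text
clock 13.9
joint_positions [ 0.1783  0.2879 -0.0814  2.0175 -0.1905  0.2864  1.8831]
position [ 0.6328 -0.0579  0.1146]
tcp_rot [-0.0489  2.5805  0.0139]
force [-0.1705 -0.9456 -2.436 ]
ft_torque [-0.0359  0.7425  0.0462]
width 0.1492
finger_force 58.9145
u 0.02828552247184936
```

Request:
{"api": "carry_out", "payload": {
  "steps": [
    {"dp": [0.0005,0,0.0008],"delta_rot": [0,0,0],"gripper": -1},
    {"dp": [0.001,0,0.0015],"delta_rot": [0,0,0],"gripper": -1},
    {"dp": [0.0014,0,0.0022],"delta_rot": [0,0,0],"gripper": -1},
    {"dp": [0.0014,0,0.0022],"delta_rot": [0,0,0],"gripper": -1},
    {"dp": [0.0014,0,0.0022],"delta_rot": [0,0,0],"gripper": -1}
  ]
}}

```text
clock: 14.32
position: [0.6331, -0.058, 0.1124]
tcp_rot: [-0.049, 2.58, 0.014]
force: [-0.2, -0.6, -0.5]
width: 0.153
finger_force: 59.3
```

```bash
cat st.py - <<'E' | python3 -
print("u",s["position"][2]-.0863)
E
```

```text
clock 14.3167
joint_positions [ 0.1796  0.2917 -0.0831  2.0196 -0.1921  0.2797  1.8853]
position [ 0.6331 -0.058   0.1124]
tcp_rot [-0.0489  2.5797  0.0138]
force [-0.18   -0.5779 -0.4659]
ft_torque [0.0021 0.8132 0.0219]
width 0.1532
finger_force 59.2531
u 0.026099372505458532
```

Request:
{"api": "carry_out", "payload": {
  "steps": [
    {"dp": [0.0003,0,0.0006],"delta_rot": [0,0,0],"gripper": -1},
    {"dp": [0.0003,0,0.0006],"delta_rot": [0,0,0],"gripper": -1},
    {"dp": [0.0003,0,0.0006],"delta_rot": [0,0,0],"gripper": -0.6},
    {"dp": [0.0003,0,0.0006],"delta_rot": [0,0,0],"gripper": -0.5},
    {"dp": [0.0003,0,0.0006],"delta_rot": [0,0,0],"gripper": -0.3},
    {"dp": [0.0003,0,0.0006],"delta_rot": [0,0,0],"gripper": -0.2},
    {"dp": [0.0003,0,0.0006],"delta_rot": [0,0,0],"gripper": -0.2},
    {"dp": [0.0003,0,0.0006],"delta_rot": [0,0,0],"gripper": -0.2},
    {"dp": [0.0003,0,-0.02],"delta_rot": [0,0,0],"gripper": -0.2},
    {"dp": [0.0003,0,-0.05],"delta_rot": [0,0,0],"gripper": -0.2},
    {"dp": [0.0003,0,-0.085],"delta_rot": [0,0,0],"gripper": -0.2},
    {"dp": [0.0003,0,-0.12],"delta_rot": [0,0,0],"gripper": -0.2},
    {"dp": [0.0003,0,-0.12],"delta_rot": [0,0,0],"gripper": -0.2},
    {"dp": [0.0003,0,-0.12],"delta_rot": [0,0,0],"gripper": -0.2}
  ]
}}

```text
clock: 15.48
position: [0.5696, -0.0608, 0.2167]
tcp_rot: [-0.049, 2.575, 0.012]
force: [0.2, -0.4, -0.2]
width: 0.401
finger_force: 0.0
```

```bash
cat st.py - <<'E' | python3 -
f,d=viewer.grab_frame("top"); C=cloud("top",d); np.savez("top3.npz",p=f,d=d); g,dg=viewer.grab_frame("scene"); np.savez("sc3.npz",p=g,d=dg)
cv2.imwrite("pics/c6.png",np.hstack([cv2.resize(f[135:215,280:400],None,fx=3.3,fy=3.3,interpolation=cv2.INTER_CUBIC),cv2.resize(g[190:270,240:360],None,fx=3.3,fy=3.3,interpolation=cv2.INTER_CUBIC)]))
E
```

```text
clock 15.4833
joint_positions [ 0.1981  0.0269 -0.0652  2.0379 -0.1774  0.5238  1.8706]
position [ 0.5696 -0.0608  0.2167]
tcp_rot [-0.0487  2.5748  0.0121]
force [ 0.182  -0.4021 -0.2332]
ft_torque [-0.018   0.5926  0.0033]
width 0.401
finger_force 0.0
```

View pics/c6.png

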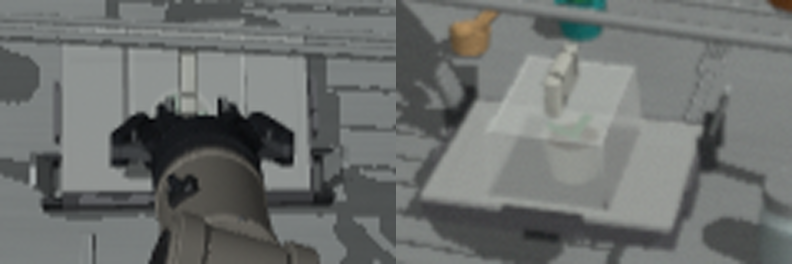

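The dome is released and sits inside the tabs, with the back tab visible at right (540,215). The clamps are upright at left-view (42,165) and (325,165). I'll check the seat heights and plan the clamp pushes.

```bash
cat >> h.py <<'E'
TC=np.array([.6145,-.0585])
def tw(x,y,z,psi=2.2):
    a=np.radians(psi); return np.array([TC[0]+x*np.cos(a)-y*np.sin(a),TC[1]+x*np.sin(a)+y*np.cos(a),z])
E
python3 - <<'E'
from h import *
f=np.load("top3.npz"); p,d=f["p"],f["d"]; C=cloud("top",d)
a=np.radians(2.2);Rt=np.array([[np.cos(a),-np.sin(a)],[np.sin(a),np.cos(a)]]); T=np.dstack([(C[...,:2]-TC)@Rt,C[...,2:]])*1000
for nm,y0,y1,x0,x1 in(("L",60,100,-60,60),("R",-100,-60,-60,60),("Lf",60,100,-60,-30),("Lb",60,100,20,50),("Rf",-100,-60,-60,-30),("Rb",-100,-60,20,50),):
    m=(T[...,0]>x0)&(T[...,0]<x1)&(T[...,1]>y0)&(T[...,1]<y1)&(T[...,2]<60)&(d>0); print(nm,m.sum(),np.median(T[m][:,2]))
for nm,sg in(("clampL",1),("clampR",-1)):
    m=(sg*T[...,1]>112)&(sg*T[...,1]<160)&(T[...,0]>-80)&(T[...,0]<-30)&(T[...,2]>60)&(T[...,2]<100); P=T[m]; print(nm,len(P),P.mean(0),P[:,2].max())
m=(C[...,1]>.08)&(C[...,1]<.2)&(C[...,0]>.58)&(C[...,0]<.75)&(C[...,2]>.03)&(C[...,2]<.1); print("jar",m.sum(),C[m].min(0),C[m].max(0))
go([.51,.0,.24],Rf(20,2.2)); 
print(tw(-.053,.165,.056)); 
s=sensors.read_state(); go(tw(-.053,.165,.056),Rf(20,2.2),pos=np.array([.51,.107,.24]),rot=R.from_matrix(Rf(20,2.2)).as_rotvec())
go([.51,.107,.24],Rf(20,2.2))
E
```

```text
L 524 31.43617135035446
R 339 31.376822016626747
Lf 128 31.439881454074474
Lb 137 31.20921830824382
Rf 68 31.63130316981055
Rb 126 31.215583361266425
clampL 44 [-58.72994177 131.46495513  72.87160756] 79.88972405922412
clampR 48 [ -55.5081739  -131.42473575   71.88164342] 82.90329473015834
jar 241 [0.63842277 0.12537735 0.03032046] [0.68625096 0.17819396 0.08431291]
dp [0.0331, 0.0624, -0.0527] drot [-0.0001, 0.2107, -0.0003]
[0.55520508 0.10434383 0.056     ]
dp [0.0206, -0.0044, 0.1883] drot [-0.0, 0.0, 0.0]
dp [0.0296, 0.1693, -0.0506] drot [-0.0001, 0.2107, -0.0003]
```

The rim top reads 31.2–31.6 mm all round (31 expected), so the dome is seated. Now the left clamp.

Request:
{"api": "carry_out", "payload": {
  "steps": [
    {"dp": [0.005,0.01,-0.015],"delta_rot": [0,0.05,0],"gripper": -1},
    {"dp": [0.015,0.03,-0.03],"delta_rot": [0,0.1,0],"gripper": -1},
    {"dp": [0.025,0.06,-0.045],"delta_rot": [0,0.16,0],"gripper": -1},
    {"dp": [0.03,0.095,-0.05],"delta_rot": [0,0.21,0],"gripper": -1},
    {"dp": [0.03,0.13,-0.05],"delta_rot": [0,0.21,0],"gripper": -1},
    {"dp": [0.03,0.169,-0.05],"delta_rot": [0,0.21,0],"gripper": -1},
    {"dp": [0.03,0.169,-0.05],"delta_rot": [0,0.21,0],"gripper": -1},
    {"dp": [0.03,0.169,-0.05],"delta_rot": [0,0.21,0],"gripper": -1},
    {"dp": [0.03,0.169,-0.05],"delta_rot": [0,0.21,0],"gripper": -1}
  ]
}}

```text
clock: 16.33
position: [0.5099, 0.1062, 0.2379]
tcp_rot: [-0.054, 2.794, 0.008]
force: [-0.5, -1.0, -0.3]
width: 0.005
finger_force: 0.0
```

```bash
cat st.py - <<'E' | python3 -
go(tw(-.053,.165,.11),Rf(20,2.2)); go(tw(-.053,.165,.056),Rf(20,2.2))
E
```

```text
clock 16.3333
joint_positions [-0.0266  0.021  -0.2775  1.8967  0.123   0.8926  1.2452]
position [0.5099 0.1062 0.2379]
tcp_rot [-0.054   2.794   0.0081]
force [-0.5188 -0.9629 -0.3447]
ft_torque [-0.0115  0.3078 -0.0465]
width 0.0052
finger_force 0.0
dp [0.001, -0.0035, 0.1357] drot [-0.0009, -0.002, 0.0004]
dp [0.0193, -0.0035, 0.1865] drot [-0.0009, -0.002, 0.0004]
```

Request:
{"api": "carry_out", "payload": {
  "steps": [
    {"dp": [0,0,0.02],"delta_rot": [0,0,0],"gripper": -1},
    {"dp": [0,-0.002,0.05],"delta_rot": [0,0,0],"gripper": -1},
    {"dp": [0,-0.003,0.085],"delta_rot": [0,0,0],"gripper": -1},
    {"dp": [0.001,-0.003,0.115],"delta_rot": [0,0,0],"gripper": -1},
    {"dp": [0.002,-0.003,0.136],"delta_rot": [0,0,0],"gripper": -1},
    {"dp": [0.01,-0.003,0.161],"delta_rot": [0,0,0],"gripper": -1},
    {"dp": [0.016,-0.003,0.178],"delta_rot": [0,0,0],"gripper": -1},
    {"dp": [0.019,-0.003,0.187],"delta_rot": [0,0,0],"gripper": -1},
    {"dp": [0.019,-0.003,0.187],"delta_rot": [0,0,0],"gripper": -1}
  ]
}}

```text
clock: 17.08
position: [0.5546, 0.1026, 0.0542]
tcp_rot: [-0.05, 2.797, 0.005]
force: [-0.8, -1.2, -0.1]
width: 0.002
finger_force: 0.0
```

```bash
cat st.py - <<'E' | python3 -
for y,z in((.13,.056),(.1,.056),(.092,.056),(.090,.045),(.09,.039)): print(y,z);go(tw(-.053,y,z),Rf(20,2.2))
E
```

```text
clock 17.0833
joint_positions [-0.0947  0.3359 -0.2021  2.0398  0.3402  0.4593  1.0495]
position [0.5546 0.1026 0.0542]
tcp_rot [-0.0496  2.7972  0.0052]
force [-0.8426 -1.1589 -0.0976]
ft_torque [-0.0066  0.4001  0.0255]
width 0.0022
finger_force 0.0
0.13 0.056
dp [-0.0013, -0.0333, -0.0014] drot [-0.0034, -0.0051, -0.0023]
0.1 0.056
dp [-0.0014, -0.0633, -0.0013] drot [-0.0034, -0.0051, -0.0023]
0.092 0.056
dp [-0.0014, -0.0713, -0.0012] drot [-0.0034, -0.0051, -0.0023]
0.09 0.045
dp [0.0023, -0.0733, 0.0091] drot [-0.0034, -0.0051, -0.0023]
0.09 0.039
dp [0.0043, -0.0733, 0.0148] drot [-0.0034, -0.0051, -0.0023]
```

Request:
{"api": "carry_out", "payload": {
  "steps": [
    {"dp": [-0.001,-0.012,-0.001],"delta_rot": [0,0,0],"gripper": -1},
    {"dp": [-0.001,-0.024,-0.001],"delta_rot": [0,0,0],"gripper": -1},
    {"dp": [-0.001,-0.034,-0.001],"delta_rot": [0,0,0],"gripper": -1},
    {"dp": [-0.001,-0.044,-0.001],"delta_rot": [0,0,0],"gripper": -1},
    {"dp": [-0.001,-0.054,-0.001],"delta_rot": [0,0,0],"gripper": -1},
    {"dp": [-0.001,-0.064,-0.001],"delta_rot": [0,0,0],"gripper": -1},
    {"dp": [-0.001,-0.071,-0.001],"delta_rot": [0,0,0],"gripper": -1},
    {"dp": [-0.001,-0.071,-0.001],"delta_rot": [0,0,0],"gripper": -1},
    {"dp": [0.001,-0.073,0.005],"delta_rot": [0,0,0],"gripper": -1},
    {"dp": [0.0023,-0.073,0.009],"delta_rot": [0,0,0],"gripper": -1},
    {"dp": [0.0023,-0.073,0.009],"delta_rot": [0,0,0],"gripper": -1}
  ]
}}

```text
clock: 18.0
position: [0.5614, 0.0312, 0.0485]
tcp_rot: [-0.051, 2.789, 0.007]
force: [0.6, -1.1, 2.9]
width: 0.002
finger_force: 1.3
```

```bash
cat st.py - <<'E' | python3 -
for y,z in((.09,.041),(.09,.037)): print(y,z);go(tw(-.053,y,z),Rf(20,2.2))
f,d=viewer.grab_frame("top"); g,_=viewer.grab_frame("scene")
cv2.imwrite("pics/c7.png",np.hstack([cv2.resize(f[135:215,280:400],None,fx=3.3,fy=3.3,interpolation=cv2.INTER_CUBIC),cv2.resize(g[190:270,240:360],None,fx=3.3,fy=3.3,interpolation=cv2.INTER_CUBIC)]))
E
```

```text
clock 18.0
joint_positions [ 0.1019  0.3402 -0.2412  2.0601  0.2698  0.4112  1.2665]
position [0.5614 0.0312 0.0485]
tcp_rot [-0.0513  2.7892  0.0075]
force [ 0.6439 -1.062   2.9339]
ft_torque [-0.1995 -0.0749 -0.0498]
width 0.0015
finger_force 1.2932
0.09 0.041
dp [0.0057, -0.0016, 0.0059] drot [-0.0017, 0.0029, -0.0013]
0.09 0.037
dp [0.0071, -0.0016, 0.0096] drot [-0.0017, 0.0029, -0.0013]
```

View pics/c7.png

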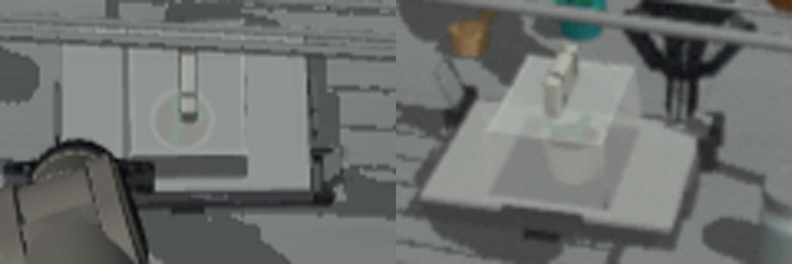

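In the right view the fingers press on the left clamp, which has gone inward at (690,110). The dome hasn't moved. I'll press it fully down.

Request:
{"api": "carry_out", "payload": {
  "steps": [
    {"dp": [0.001,0,0.003],"delta_rot": [0,0,0],"gripper": -1},
    {"dp": [0.002,0,0.006],"delta_rot": [0,0,0],"gripper": -1},
    {"dp": [0.003,0,0.008],"delta_rot": [0,0,0],"gripper": -1},
    {"dp": [0.003,0,0.008],"delta_rot": [0,0,0],"gripper": -1}
  ]
}}

```text
clock: 18.43
position: [0.5609, 0.0316, 0.0403]
tcp_rot: [-0.052, 2.79, 0.008]
force: [-1.5, -3.1, 8.8]
width: -0.003
finger_force: 4.0
```

Request:
{"api": "carry_out", "payload": {
  "steps": [
    {"dp": [0.0004,0,0.001],"delta_rot": [0,0,0],"gripper": -1},
    {"dp": [0.0007,0,0.002],"delta_rot": [0,0,0],"gripper": -1},
    {"dp": [0.0007,0,0.002],"delta_rot": [0,0,0],"gripper": -1}
  ]
}}

```text
clock: 18.68
position: [0.5613, 0.0315, 0.0398]
tcp_rot: [-0.052, 2.788, 0.007]
force: [-8.0, -2.8, 19.8]
width: -0.0
finger_force: 10.0
```

Force rises steeply with no travel, so the left clamp has bottomed. Now lift off and go round to the right.

```bash
python3 - <<'E'
from h import *
for t in(tw(-.053,.095,.09),[.53,.03,.2],[.51,-.1,.22],[.53,-.225,.2]): go(t,Rf(20,2.2))
print(tw(-.053,-.165,.056))
E
```

```text
dp [-0.0143, 0.0029, -0.0482] drot [-0.0022, 0.0037, -0.0007]
dp [-0.026, -0.0006, -0.1611] drot [-0.0022, 0.0037, -0.0007]
dp [-0.0096, -0.1298, -0.1882] drot [-0.0022, 0.0037, -0.0007]
dp [-0.017, -0.2554, -0.1639] drot [-0.0022, 0.0037, -0.0007]
[ 0.56787305 -0.22541294  0.056     ]
```

Request:
{"api": "carry_out", "payload": {
  "steps": [
    {"dp": [-0.003,0,-0.01],"delta_rot": [0,0,0],"gripper": -1},
    {"dp": [-0.008,0.001,-0.025],"delta_rot": [0,0,0],"gripper": -1},
    {"dp": [-0.014,0.002,-0.05],"delta_rot": [0,0.002,0],"gripper": -1},
    {"dp": [-0.018,0,-0.085],"delta_rot": [0,0.004,0],"gripper": -1},
    {"dp": [-0.022,0,-0.12],"delta_rot": [0,0.004,0],"gripper": -1},
    {"dp": [-0.025,-0.01,-0.155],"delta_rot": [0,0.004,0],"gripper": -1},
    {"dp": [-0.018,-0.04,-0.175],"delta_rot": [0,0.004,0],"gripper": -1},
    {"dp": [-0.013,-0.075,-0.182],"delta_rot": [0,0.004,0],"gripper": -1},
    {"dp": [-0.01,-0.11,-0.186],"delta_rot": [0,0.004,0],"gripper": -1},
    {"dp": [-0.01,-0.145,-0.185],"delta_rot": [0,0.004,0],"gripper": -1},
    {"dp": [-0.012,-0.18,-0.18],"delta_rot": [0,0.004,0],"gripper": -1},
    {"dp": [-0.014,-0.215,-0.172],"delta_rot": [0,0.004,0],"gripper": -1},
    {"dp": [-0.017,-0.245,-0.164],"delta_rot": [0,0.004,0],"gripper": -1},
    {"dp": [-0.017,-0.255,-0.164],"delta_rot": [0,0.004,0],"gripper": -1},
    {"dp": [-0.017,-0.255,-0.164],"delta_rot": [0,0.004,0],"gripper": -1},
    {"dp": [-0.017,-0.255,-0.164],"delta_rot": [0,0.004,0],"gripper": -1}
  ]
}}

```text
clock: 20.02
position: [0.529, -0.2222, 0.1962]
tcp_rot: [-0.053, 2.797, 0.014]
force: [0.3, 1.6, 0.3]
width: -0.004
finger_force: 0.0
```

```bash
cat st.py - <<'E' | python3 -
for y,z in((-.165,.11),(-.165,.056)): print(y,z);go(tw(-.053,y,z),Rf(20,2.2))
f,d=viewer.grab_frame("top"); C=cloud("top",d)
a=np.radians(2.2);Rt=np.array([[np.cos(a),-np.sin(a)],[np.sin(a),np.cos(a)]]); T=np.dstack([(C[...,:2]-TC)@Rt,C[...,2:]])*1000
m=(T[...,1]>82)&(T[...,1]<115)&(T[...,0]>-66)&(T[...,0]<-44)&(d>0); print("clampL z",m.sum(),np.percentile(T[m][:,2],[5,25,50,75,95]))
m=(T[...,1]<-115)&(T[...,1]>-150)&(T[...,0]>-70)&(T[...,0]<-40)&(T[...,2]>50)&(T[...,2]<95); print("R",T[m].mean(0))
m=(C[...,1]<-.2)&(C[...,1]>-.36)&(C[...,0]>.5)&(C[...,0]<.75)&(C[...,2]>.03)&(C[...,2]<.08); print("spare",m.sum(),C[m].min(0),C[m].max(0))
E
```

```text
clock 20.0167
joint_positions [ 0.5646  0.1864 -0.1033  1.8173 -0.1969  0.8466  2.1838]
position [ 0.529  -0.2222  0.1962]
tcp_rot [-0.0531  2.7974  0.0136]
force [0.2551 1.6185 0.3393]
ft_torque [0.0374 0.3316 0.0283]
width -0.0036
finger_force 0.0
-0.165 0.11
dp [-0.0074, -0.005, 0.0941] drot [0.0029, -0.0053, -0.001]
-0.165 0.056
dp [0.0108, -0.0051, 0.145] drot [0.0029, -0.0053, -0.001]
clampL z 90 [32.10750649 36.11054029 37.94410517 40.22353207 42.31968885]
R [ -52.57074292 -129.02224994   66.62296548]
spare 220 [ 0.57796165 -0.35909716  0.03049886] [ 0.69350145 -0.25093398  0.07834263]
```

Request:
{"api": "carry_out", "payload": {
  "steps": [
    {"dp": [-0.002,-0.002,0.02],"delta_rot": [0,0,0],"gripper": -1},
    {"dp": [-0.004,-0.004,0.045],"delta_rot": [0,-0.002,0],"gripper": -1},
    {"dp": [-0.006,-0.005,0.072],"delta_rot": [0,-0.004,0],"gripper": -1},
    {"dp": [-0.006,-0.005,0.095],"delta_rot": [0.002,-0.005,0],"gripper": -1},
    {"dp": [0.001,-0.005,0.118],"delta_rot": [0.002,-0.005,0],"gripper": -1},
    {"dp": [0.008,-0.005,0.136],"delta_rot": [0.002,-0.005,0],"gripper": -1},
    {"dp": [0.011,-0.005,0.145],"delta_rot": [0.002,-0.005,0],"gripper": -1},
    {"dp": [0.011,-0.005,0.145],"delta_rot": [0.002,-0.005,0],"gripper": -1}
  ]
}}

```text
clock: 20.73
position: [0.5672, -0.2237, 0.055]
tcp_rot: [-0.057, 2.794, 0.013]
force: [-0.9, 0.0, 1.0]
width: 0.002
finger_force: 0.0
```

```bash
cat st.py - <<'E' | python3 -
for y,z in((-.13,.056),(-.092,.056),(-.090,.045)): print(y,z);go(tw(-.053,y,z),Rf(20,2.2))
E
```

```text
clock 20.7333
joint_positions [ 0.5437  0.4229 -0.1265  1.8956 -0.2135  0.527   2.2162]
position [ 0.5672 -0.2237  0.055 ]
tcp_rot [-0.0565  2.7942  0.0129]
force [-0.8543  0.008   1.0233]
ft_torque [ 0.0024  0.3828 -0.0409]
width 0.0015
finger_force 0.0
-0.13 0.056
dp [-0.0009, 0.0333, -0.0006] drot [0.0028, -0.0021, 0.0016]
-0.092 0.056
dp [-0.001, 0.0713, -0.0005] drot [0.0028, -0.0021, 0.0016]
-0.09 0.045
dp [0.0027, 0.0733, 0.0098] drot [0.0028, -0.0021, 0.0016]
```

Request:
{"api": "carry_out", "payload": {
  "steps": [
    {"dp": [-0.001,0.012,-0.001],"delta_rot": [0,0,0],"gripper": -1},
    {"dp": [-0.001,0.024,-0.001],"delta_rot": [0,0,0],"gripper": -1},
    {"dp": [-0.001,0.034,-0.001],"delta_rot": [0,0,0],"gripper": -1},
    {"dp": [-0.001,0.044,-0.001],"delta_rot": [0,0,0],"gripper": -1},
    {"dp": [-0.001,0.054,-0.001],"delta_rot": [0,0,0],"gripper": -1},
    {"dp": [-0.001,0.064,-0.001],"delta_rot": [0,0,0],"gripper": -1},
    {"dp": [-0.001,0.071,-0.001],"delta_rot": [0,0,0],"gripper": -1},
    {"dp": [-0.001,0.073,-0.001],"delta_rot": [0,0,0],"gripper": -1},
    {"dp": [0.001,0.073,0.005],"delta_rot": [0,0,0],"gripper": -1},
    {"dp": [0.0027,0.073,0.01],"delta_rot": [0,0,0],"gripper": -1},
    {"dp": [0.0037,0.073,0.013],"delta_rot": [0,0,0],"gripper": -1},
    {"dp": [0.0037,0.073,0.013],"delta_rot": [0,0,0],"gripper": -1}
  ]
}}

```text
clock: 21.73
position: [0.5672, -0.1529, 0.0432]
tcp_rot: [-0.054, 2.79, 0.009]
force: [0.7, 1.5, 1.8]
width: -0.002
finger_force: 0.7
```

Request:
{"api": "carry_out", "payload": {
  "steps": [
    {"dp": [0.0007,0,0.002],"delta_rot": [0,0,0],"gripper": -1},
    {"dp": [0.0013,0,0.004],"delta_rot": [0,0,0],"gripper": -1},
    {"dp": [0.0013,0,0.004],"delta_rot": [0,0,0],"gripper": -1},
    {"dp": [0.0013,0,0.004],"delta_rot": [0,0,0],"gripper": -1}
  ]
}}

```text
clock: 22.07
position: [0.5674, -0.1536, 0.0403]
tcp_rot: [-0.053, 2.789, 0.008]
force: [-2.6, 2.9, 7.8]
width: 0.001
finger_force: 4.2
```

Request:
{"api": "carry_out", "payload": {
  "steps": [
    {"dp": [0.0004,0,0.001],"delta_rot": [0,0,0],"gripper": -1},
    {"dp": [0.0007,0,0.002],"delta_rot": [0,0,0],"gripper": -1},
    {"dp": [0.0007,0,0.002],"delta_rot": [0,0,0],"gripper": -1}
  ]
}}

```text
clock: 22.32
position: [0.5676, -0.1536, 0.0398]
tcp_rot: [-0.054, 2.788, 0.008]
force: [-8.6, 4.0, 19.8]
width: 0.003
finger_force: 9.9
```

Request:
{"api": "carry_out", "payload": {
  "steps": [
    {"dp": [-0.003,0,-0.01],"delta_rot": [0,0,0],"gripper": -1},
    {"dp": [-0.008,0,-0.025],"delta_rot": [0,0,0],"gripper": -1},
    {"dp": [-0.014,0,-0.05],"delta_rot": [0,0,0],"gripper": -1},
    {"dp": [-0.02,0,-0.085],"delta_rot": [0,0,0],"gripper": -1},
    {"dp": [-0.01,-0.02,-0.12],"delta_rot": [0,0,0],"gripper": -1},
    {"dp": [0.01,-0.05,-0.15],"delta_rot": [0,0,0],"gripper": -1},
    {"dp": [0.03,-0.08,-0.17],"delta_rot": [0,0,0],"gripper": -1},
    {"dp": [0.05,-0.11,-0.18],"delta_rot": [0,0,0],"gripper": -1},
    {"dp": [0.05,-0.11,-0.18],"delta_rot": [0,0,0],"gripper": -1},
    {"dp": [0.05,-0.11,-0.18],"delta_rot": [0,0,0],"gripper": -1}
  ]
}}

```text
clock: 23.15
position: [0.4596, -0.2726, 0.1894]
tcp_rot: [-0.04, 2.791, 0.003]
force: [-0.1, 0.9, -0.9]
width: 0.002
finger_force: 0.0
```

```bash
cat st.py - <<'E' | python3 -
f,d=viewer.grab_frame("top"); C=cloud("top",d); g,_=viewer.grab_frame("scene")
a=np.radians(2.2);Rt=np.array([[np.cos(a),-np.sin(a)],[np.sin(a),np.cos(a)]]); T=np.dstack([(C[...,:2]-TC)@Rt,C[...,2:]])*1000
for sg in(1,-1):
    for y0,y1 in((82,98),(98,115)):
        m=(sg*T[...,1]>y0)&(sg*T[...,1]<y1)&(T[...,0]>-66)&(T[...,0]<-46)&(d>0); print("clamp",sg,y0,m.sum(),np.percentile(T[m][:,2],[25,50,75]))
for nm,y0,y1,x0,x1 in(("L",60,78,-60,60),("R",-78,-60,-60,60),("Lb",60,100,20,50),("Rb",-100,-60,20,50)):
    m=(T[...,0]>x0)&(T[...,0]<x1)&(T[...,1]>y0)&(T[...,1]<y1)&(T[...,2]<60)&(d>0); print(nm,m.sum(),np.median(T[m][:,2]))
cv2.imwrite("pics/c8.png",np.hstack([cv2.resize(f[135:215,280:400],None,fx=3.3,fy=3.3,interpolation=cv2.INTER_CUBIC),cv2.resize(g[190:270,240:360],None,fx=3.3,fy=3.3,interpolation=cv2.INTER_CUBIC)]))
E
```

```text
clock 23.15
joint_positions [ 6.5120e-01  1.2500e-01 -2.2000e-03  1.9098e+00 -2.8740e-01  8.4850e-01
  2.4110e+00]
position [ 0.4596 -0.2726  0.1894]
tcp_rot [-0.0396  2.7909  0.003 ]
force [-0.0966  0.9177 -0.8618]
ft_torque [0.0539 0.3671 0.0539]
width 0.0018
finger_force 0.0
clamp 1 82 42 [36.76904836 38.10968743 40.03902271]
clamp 1 98 42 [36.45321721 38.23759886 41.85464205]
clamp -1 82 38 [36.0282912  38.13829982 39.55938714]
clamp -1 98 34 [36.07301282 38.18390025 39.67395832]
L 235 31.3804037210092
R 230 31.083097315284807
Lb 139 31.624013121893306
Rb 132 31.267859604682656
```

View pics/c8.png

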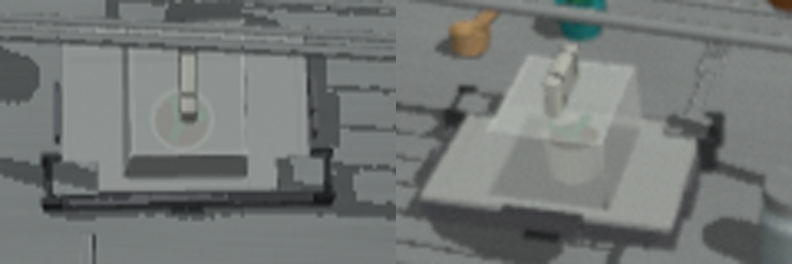

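Both clamps lie flat on the rim: left view (72,175) and (295,170), tops at 38.1–38.2 mm along their length. The rim is level at 31.1–31.6 mm, the pot stands inside at (182,120), and the arm is clear.

```bash
python3 -c "
from plant import finish_job
print(finish_job())"
```

```text
the job is handed in; nothing more can be done
None
```

The job is handed in: the dome sits flat and level inside the four tabs, both clamps are folded fully down, the pot still stands under the hood, and the arm was clear at 23 s of the 67 s allowed; no verdict came back.

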